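# Set up the carton feeder and sort the delivery

### The arm

A 7-joint arm with a two-finger parallel gripper is mounted at the origin on the work surface. World frame = base frame: x ahead of the robot, y to its left, z up, the work surface at z = 0. Lengths are in mm, angles in degrees, forces in N, time in s.
With the tool pointing down it reaches from about 400 to 900 mm from the base axis. Payload 5.5 kg.
Tool frame: the origin (TCP) lies at the very end of the fingers, on their centre line; the grasp point (between the pads) lies 19 mm behind it; y points along the fingers, z is the direction in which the jaws open and shut, and the axes are right-handed (so a half turn about y gives the same grasp; the last joint's range is limited). The gripper opens to 85 mm and grips with 20 to 120 N. Pads are 22 mm wide; open, the fingers measure 114 mm over their backs; the gripper's body (76 mm by 85 mm) begins 54 mm behind the grasp point. The pads swing forward as they close: fully open they stand 13 mm farther back than shut.
Start: joints at [81.142, 28.699, -24.465, 88.831, 12.651, 65.22, -12.049], TCP at [263.77, -594.075, 231.31] pointing down, gripper open.
Joint ranges: [-164.97, 164.97], [-17.58, 116.51], [-87.97, 89.64], [11.32, 138.91], [-80.73, 260.73], [10.89, 115.49], [-147.41, 147.41]. Speed limits (degrees/s): [147.25, 147.25, 180, 180, 180, 180, 180].

### API

Orientations are given as a 3x3 rotation matrix whose columns are the frame's x, y, z axes.
In Python, from rig import env gives the robot as it stands.
- The arm moves only by the tool servo_tool, never from a script. Its argument "rows" is one flat list of numbers, 5 for each row, row after row: the shift along the tool's x, y, z in mm, then the turn about the tool's y in rad, then the finger opening in mm, from 0 to 85.4. In form: [dx, dy, dz, turn, jaw, dx, dy, dz, turn, jaw, ...]. A call has 1 to 5 rows; each row is the pose to reach, as a shift and turn from the pose measured when the call began, along the tool's axes at that moment; what a row does not reach only later rows make up. A row lasts 1/12 s, in which the tool goes at most 41.7 mm and 7.16 degrees, less where a joint would pass 70% of its speed; a pose out of reach is approached as far as the arm can. A call with a gripper value outside its range is refused whole. The fingers move at their own pace and stop on an object; the grip force is fixed at half the most. Time passes only in rows, so rows that repeat a pose let the fingers close. It gives the time, the measured TCP pose, the force and the opening at its end, in the units of the state.
- env.get_obs(): the state, without advancing time (a new reading comes with each control period).
- env.snapshot(name): name is "scene" or "top"; returns a dict with "frame" (420x560x3 uint8, blue, green, red), "depth" (420x560 float32, mm along the optical axis (not along the pixel's ray), 0 where there is no reading), "K" (3x3 intrinsics, pixels), "k1" (the pictures are not rectified: a ray, as slopes to the right and down, at radius r is drawn at 1 + k1 r^2 times it, then the intrinsics apply), "R" (3x3) and "t" (3): a world point X has camera coordinates R X + t. Camera axes: x right, y down, z forward; pixel columns grow to the right and rows downward; lengths in mm; the calibration is good to about 2 mm. A picture is of the moment at which its call begins.
- env.hand_in(): hands the job in, once; it reports no verdict.
The state is a dict: "time_s": time; "joint_positions": joint angles; "joint_velocities": joint speeds; "tau": joint torques, N m; "position": TCP position; "eef_rot": TCP orientation; "contact_force": force on the tool from outside, world axes, zero at the start; "wrist_torque": the same for the moment, N m; "finger_gap": finger opening in mm.
Only numpy, scipy, OpenCV 4.12 (cv2) and the standard library are available. Lean on these libraries where they do the work, as an engineer would, in place of code of your own. Each camera call takes 0.05 s, during which the arm holds its last target.

### The job

Set the carton feeder up for the flat cartons: first slacken the lock nut on the gate's adjuster screw well clear of tight, turn the adjuster until the gate hangs about 30 mm above the deck (one 24 mm carton passes, two do not), and tighten the lock nut fully again. Load all the flat cartons into the magazine behind the gate, lying flat in one neat stack between the side guides, and put the long cartons into the low white bin and the bottles into the deep one. Leave the other things on the bench alone.

Things in the scene. Friction and masses are not known exactly. Their poses are not given: they have to be found in the camera images.
- feeder: carton feeder, white, 200 (x) by 390 mm (y), fixed. Origin on the table under the magazine's middle; y = feed direction, z up. Deck 70 mm high, y -90 to 300 mm. Across it at y 102 to 110 mm hangs the gate plate; two columns (x -94 to -76 and 76 to 94 mm) carry a bridge at y 106 to 150 mm, top 200 mm above the table. The upright spindle passes through it at x 0, y 128 mm
- magazine (a point): middle of the magazine, on the deck; axes as the feeder's. Magazine: the deck between two upright side guides (faces 112 mm apart, at x -56 and +56 mm, 85 mm tall, y -50 to 60 mm), open at back and front. Cartons lie flat on the deck, long side along x, stacked one on another
- gate_edge (a point): middle of the gate's lower edge. Its height above the deck (z in the frame of point magazine) is the gate's gap, 18 to 52 mm
- adjuster (a joint): turn of the adjuster screw, rad: 0 = gate fully up; grows as the bar grip is turned clockwise seen from above, which lowers gate, spindle and grip together by 20 mm a turn (gap = 52 mm - 3.183 mm per rad), range 0 to 10.6. Takes about 0.1 N m and stays where left. Never to be turned while the lock nut is tight: that strips the thread. Needs several grasps
- adjuster_grip (a point): centre of the bar grip on the spindle's top: upright black bar 56 mm long (its x), 14 mm thick (its y), 32 mm tall, on the spindle's axis. It turns, rises and falls with the spindle and is always 160 mm above the gate's edge (top of the bar 176 mm above that edge)
- lock_nut (a joint): turn of the lock nut, rad: 0 = tight against the bridge (hard stop); grows counter-clockwise seen from above as it is slackened; slack from 0.5 on; range 0 to 1.5. Takes about 0.3 N m (3 N at the handle), stays where left
- nut_handle (a point): point on the lock nut's handle, an upright black round bar 18 mm in diameter, 95 mm from the spindle's axis at the end of the nut's thin arm; the bar reaches from 32 mm below to 20 mm above this point. When tight the arm points 0.35 rad counter-clockwise from the feeder's x axis; slackening swings it on towards the feeder's +y
- low_bin: low white bin, fixed, outside 130 mm (its x) by 140 mm (its y), walls 4 mm and 40 mm tall (the -x wall is 12 mm lower in its middle), floor 4 mm. Origin under its centre. For the long cartons
- deep_bin: deep white bin, fixed, outside 130 mm (its x) by 140 mm (its y), walls 4 mm and 75 mm tall (the -x wall is 22 mm lower in its middle), floor 4 mm. Origin under its centre. For the bottles
- mat: dark grey mat, 360 by 300 by 3 mm, fixed, on which the delivery lies; origin under its centre
- flat0: flat white carton, 96 mm (x) by 48 mm (y) by 24 mm tall (z), about 70 g, lying on the mat; origin at the centre of its underside. May be absent
- flat1: flat white carton, 96 mm (x) by 48 mm (y) by 24 mm tall (z), about 70 g, lying on the mat; origin at the centre of its underside. May be absent
- flat2: flat white carton, 96 mm (x) by 48 mm (y) by 24 mm tall (z), about 70 g, lying on the mat; origin at the centre of its underside. May be absent
- flat3: flat white carton, 96 mm (x) by 48 mm (y) by 24 mm tall (z), about 70 g, lying on the mat; origin at the centre of its underside. May be absent
- long0: long square-section white carton, 100 mm (x) by 36 by 36 mm, about 60 g, lying on the mat; origin at the centre of its underside. May be absent
- long1: long square-section white carton, 100 mm (x) by 36 by 36 mm, about 60 g, lying on the mat; origin at the centre of its underside. May be absent
- bottle0: white square tablet bottle, body 46 by 46 mm (x, y) and 68 mm tall, with a round cap 34 mm in diameter up to 88 mm; about 80 g, standing on the mat; origin at the centre of its underside. May be absent
- bottle1: white square tablet bottle, body 46 by 46 mm (x, y) and 68 mm tall, with a round cap 34 mm in diameter up to 88 mm; about 80 g, standing on the mat; origin at the centre of its underside. May be absent
- label_roll: roll of white labels, 60 mm in diameter, 55 mm tall, among the delivery on the mat; not part of the job, leave it alone. Origin at the centre of its underside
- stapler: grey desk stapler, 100 by 32 by 51 mm; not part of the job, leave it alone. Origin at the centre of its underside
- scanner: hand-held scanner, 180 mm long, 42 mm tall; not part of the job, leave it alone. Origin at the centre of its underside
- calculator: desk calculator, 130 by 75 by 16 mm; not part of the job, leave it alone. Origin at the centre of its underside
There are look-alikes about, which are no part of the job. Leave any purple or yellow look-alike of the flat1 alone.

How it is judged (in metres and radians):
On the way, in this order (a step that is already met when the one before it is completed fails the run):
1. the lock nut is slackened (at least 0.5 rad from tight) while the gate is still at its old height (value of joint lock_nut above 0.5 rad and z of gate_edge in the frame of magazine above 0.037 m), for 0.2 s.
2. with the nut slack, the gate is lowered to a gap of 26 to 34 mm (z of gate_edge in the frame of magazine between 0.026 and 0.034 m and value of joint lock_nut above 0.4 rad), for 0.2 s.
3. the lock nut is tight again (within 0.12 rad of its stop) with the gap still 26 to 34 mm (z of gate_edge in the frame of magazine between 0.026 and 0.034 m and value of joint lock_nut below 0.12 rad), for 0.2 s.
At the end, for the whole second after the job is handed in: Gap 26 to 34 mm, lock nut within 0.12 rad of tight. Flat cartons flat and at rest in the magazine, middles within 25 mm of its middle across the feed and -55 to +60 mm along it, one stack (middles within 25 mm of one another). Long cartons at rest in the low bin, bottles in the deep bin (all of step 3 and x of flat0 in the frame of magazine between -0.025 and 0.025 m and y of flat0 in the frame of magazine between -0.055 and 0.06 m and z of flat0 in the frame of magazine between -0.004 and 0.08 m and angle between each of flat0, flat1, flat2, flat3's own z axis and vertical below 0.12 rad and linear speed of each of flat0, flat1, flat2, flat3, long0, long1, bottle0, bottle1 below 0.02 m/s and x of flat1 in the frame of magazine between -0.025 and 0.025 m and y of flat1 in the frame of magazine between -0.055 and 0.06 m and z of flat1 in the frame of magazine between -0.004 and 0.08 m and x of flat2 in the frame of magazine between -0.025 and 0.025 m and y of flat2 in the frame of magazine between -0.055 and 0.06 m and z of flat2 in the frame of magazine between -0.004 and 0.08 m and x of flat3 in the frame of magazine between -0.025 and 0.025 m and y of flat3 in the frame of magazine between -0.055 and 0.06 m and z of flat3 in the frame of magazine between -0.004 and 0.08 m and horizontal distance between each of flat1, flat2, flat3 and flat0 below 0.025 m and horizontal distance between each of flat2, flat3 and flat1 below 0.025 m and horizontal distance between flat3 and flat2 below 0.025 m and x of long0 in the frame of low_bin between -0.065 and 0.065 m and y of long0 in the frame of low_bin between -0.07 and 0.07 m and z of long0 in the frame of low_bin between 0 and 0.05 m and x of long1 in the frame of low_bin between -0.065 and 0.065 m and y of long1 in the frame of low_bin between -0.07 and 0.07 m and z of long1 in the frame of low_bin between 0 and 0.05 m and x of bottle0 in the frame of deep_bin between -0.065 and 0.065 m and y of bottle0 in the frame of deep_bin between -0.07 and 0.07 m and z of bottle0 in the frame of deep_bin between 0 and 0.06 m and x of bottle1 in the frame of deep_bin between -0.065 and 0.065 m and y of bottle1 in the frame of deep_bin between -0.07 and 0.07 m and z of bottle1 in the frame of deep_bin between 0 and 0.06 m); the robot touches nothing.
It fails at once if the adjuster screw is forced round while its lock nut is still tight (under 0.2 rad) (value of joint lock_nut below 0.2 rad and (velocity of joint adjuster above 0.3 rad/s or velocity of joint adjuster below -0.3 rad/s)).
It fails at once if a bystander (stapler, label roll, scanner, calculator) is pushed more than 60 mm from its place (distance of any of label_roll, stapler, scanner, calculator from where it was at the start of the episode above 0.06 m).
Of flat0, flat1, flat2, flat3 only 2 to 4 are there at a start; the rules pass over those that are not, and their reading is None.
Of long0, long1, bottle0, bottle1 only 2 to 3 are there at a start; the rules pass over those that are not, and their reading is None.
At some moment in a run one of long0, long1, bottle0, bottle1 may be knocked a few centimetres aside while the robot is not near it.
Once in a run the grip may slacken for a moment while it holds something.
It also fails if it takes over 210 s, if anything falls off the work surface, if the arm or the gripper's body presses on something with over 40 N, if the wrist force passes 120 N, or if a joint passes its speed limit or range.

## Working session

There is one attempt and no reset: what is moved stays moved. The work goes in short steps, Python scripts to look and compute and a tool call to move; the robot and the scene stay as the last step left them, time stands still between calls to the robot, and variables do not carry over. Pictures are saved under pics/ and viewed, and the job is handed in when it is done.

Besides the shell and the picture viewer there is one more tool, called after "Emit:" by a JSON object that holds its "name" and its "arguments", one argument or row to a line. servo_tool: Moves the arm, as the interface text tells. Its arguments: {"type":"object","properties":{"rows":{"type":"array"}},"required":["rows"]}

```bash
ls; mkdir -p pics; python3 - <<'E'
from rig import env
import cv2,numpy as np
o=env.get_obs()
for k,v in o.items(): print(k,np.round(v,3).tolist())
for n in("scene","top"):
    s=env.snapshot(n); cv2.imwrite(f"pics/{n}0.png",s["frame"]); np.savez(f"{n}0.npz",**s)
    print(n,s["K"].tolist(),s["k1"],np.round(s["R"],4).tolist(),s["t"], (-s["R"].T@s["t"]))
E
```

```text
pics
time_s 0.0
joint_positions [81.144, 28.754, -24.455, 88.892, 12.652, 65.219, -12.05]
joint_velocities [-0.055, -0.01, -0.013, -0.048, 0.003, 0.098, -0.052]
tau [-0.001, -56.952, -5.816, -28.095, 0.011, 0.012, -0.0]
position [263.414, -593.468, 230.248]
eef_rot [[-0.914, -0.001, 0.406], [-0.406, 0.002, -0.914], [-0.0, -1.0, -0.002]]
contact_force [0.411, -0.182, -1.058]
wrist_torque [-0.013, 0.008, -0.031]
finger_gap 85.334
scene [[526.6128963404952, 0.0, 272.7352114624769], [0.0, 526.6128963404952, 221.257754712148], [0.0, 0.0, 1.0]] 0.055101074984820385 [[0.802, 0.5973, 0.0001], [0.5014, -0.6732, -0.5435], [-0.3246, 0.4359, -0.8394]] [-396.32235932 -147.3888578  1716.0488629 ] [ 948.79316808 -610.5575363  1360.37847926]
top [[411.6137407374978, 0.0, 277.4371014573542], [0.0, 411.6137407374978, 213.46086480983092], [0.0, 0.0, 1.0]] -0.08549212753232716 [[-0.0278, -0.9995, -0.0159], [-0.9973, 0.0288, -0.0682], [0.0686, 0.014, -0.9975]] [  37.88979375  514.95747654 1322.22023323] [ 423.91858678    4.54058184 1354.67914991]
```

View pics/scene0.png

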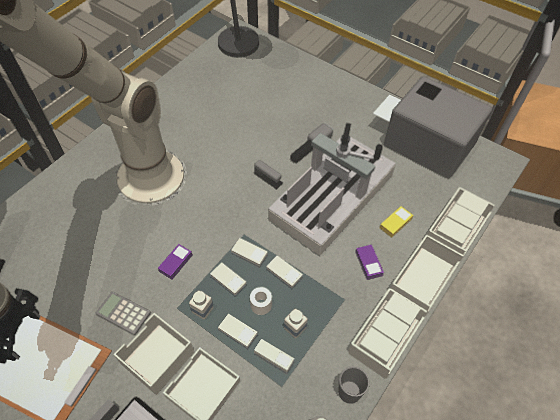

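View pics/top0.png

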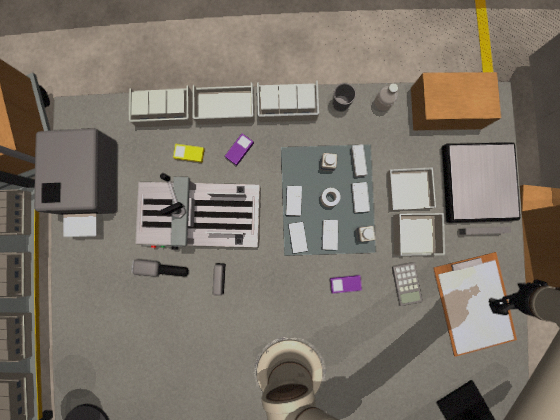

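```bash
cat > h.py <<'E'
import numpy as np,cv2
def D(s):
    return np.array([s["k1"],0,0,0,0],float)
def load(n): 
    z=np.load(n); return {k:z[k] for k in z.files}
def rays(s,uv):
    uv=np.asarray(uv,float).reshape(-1,1,2)
    p=cv2.undistortPoints(uv,s["K"],np.array([float(s["k1"]),0,0,0,0])).reshape(-1,2)
    return np.c_[p,np.ones(len(p))]
def plane(s,uv,z):
    d=rays(s,uv)@s["R"]; c=-s["R"].T@s["t"]
    return c+d*((z-c[2])/d[:,2])[:,None]
def pix(s,X):
    X=np.asarray(X,float).reshape(-1,3)
    r=cv2.Rodrigues(s["R"])[0]
    return cv2.projectPoints(X,r,s["t"],s["K"],np.array([float(s["k1"]),0,0,0,0]))[0].reshape(-1,2)
def cloud(s):
    h,w=s["depth"].shape
    u,v=np.meshgrid(np.arange(w),np.arange(h))
    r=rays(s,np.c_[u.ravel(),v.ravel()])*s["depth"].reshape(-1,1)
    return ((r-s["t"])@s["R"]).reshape(h,w,3)
def snap(n,name):
    from rig import env
    s=env.snapshot(n); cv2.imwrite(f"pics/{name}.png",s["frame"]); np.savez(name+".npz",**s); return s
def state():
    from rig import env
    o=env.get_obs(); print(round(o["time_s"],2),np.round(o["position"],1),"x",np.round(o["eef_rot"][:,0],3),"z",np.round(o["eef_rot"][:,2],3),"gap",round(float(o["finger_gap"]),1),"F",np.round(o["contact_force"],1),"q",np.round(o["joint_positions"],0)); return o
def crop(s,u0,v0,u1,v1,k,name):
    cv2.imwrite(f"pics/{name}.png",cv2.resize(s["frame"][v0:v1,u0:u1],None,fx=k,fy=k,interpolation=cv2.INTER_CUBIC))
E
python3 - <<'E'
from h import *
s=load("top0.npz");crop(s,120,130,460,290,2.3,"c1")
a=load("scene0.npz");crop(a,100,110,420,410,2,"c2")
for s in(s,a):
    C=cloud(s); 
    for n,(u,v) in ([("m",(300,165)),("tab",(280,300)),("deckedge",(252,240))] if s["K"][0,0]<500 else [("m",(230,310)),("tab",(240,200))]): print(n,np.round(C[v,u],1))
    hsv=cv2.cvtColor(s["frame"],cv2.COLOR_BGR2HSV)
    m=((hsv[...,2]>165)&(hsv[...,1]<60)).astype(np.uint8)
    cs,_=cv2.findContours(m,cv2.RETR_EXTERNAL,cv2.CHAIN_APPROX_NONE)
    for c in cs:
        if cv2.contourArea(c)<80: continue
        r=cv2.minAreaRect(c); u,v=map(int,r[0]); z=C[v,u]
        print(np.round(r[0]),np.round(r[1]),round(r[2]),cv2.contourArea(c),np.round(z))
E
```

```text
m [676.  -55.9   2.8]
tab [233.8  23.    0. ]
deckedge [431.6 104.1  70.6]
[289. 409.] [17. 38.] 79 349.5 [ 45.   6. 409.]
[292. 359.] [66. 36.] 8 749.5 [65. -7. 74.]
[338. 285.] [12.  9.] 90 89.5 [ 281. -161.   31.]
[475. 304.] [88. 59.] 77 3687.0 [ 199. -618.    7.]
[367. 233.] [14. 13.] 82 158.5 [ 443. -248.   92.]
[298. 237.] [29. 14.] 81 384.5 [441. -38.  28.]
[330. 234.] [29. 14.] 90 391.5 [ 444. -144.   33.]
[ 79. 225.] [21. 32.] 88 590.0 [493. 660.  73.]
[416. 234.] [41. 32.] 90 1051.0 [ 439. -429.   10.]
[330. 196.] [17. 17.] 90 236.0 [ 569. -151.    5.]
[294. 200.] [14. 29.] 2 379.0 [557. -28.  30.]
[226. 215.] [65. 63.] 1 2299.5 [515. 187.  71.]
[361. 197.] [29. 14.] 84 367.0 [ 564. -247.   25.]
[156. 213.] [37. 62.] 3 1307.5 [528. 410.  70.]
[410. 190.] [36. 38.] 87 1223.5 [ 582. -419.    3.]
[330. 160.] [13. 13.] 90 155.0 [ 675. -142.   93.]
[484. 181.] [74. 65.] 87 4222.5 [ 600. -647.   50.]
[359. 159.] [30. 10.] 82 267.0 [ 682. -245.   46.]
[244. 142.] [11.  9.] 37 82.0 [757. 130.  26.]
[159. 103.] [33. 58.] 87 1051.0 [880. 394.  79.]
[286.  99.] [32. 57.] 90 1176.5 [8
[... 721 characters left out ...]
]
[228. 277.] [33. 16.] 39 482.0 [ 442. -146.   29.]
[284. 270.] [33. 16.] 38 470.5 [555. -28.  24.]
[180. 252.] [13. 10.] 31 101.5 [ 276. -160.   22.]
[514. 264.] [52. 91.] 90 1798.0 [1133.  941. -743.]
[249. 251.] [33. 14.] 27 426.0 [436. -38.  23.]
[536. 230.] [11. 32.] 81 80.0 [1140. 1181. -749.]
[489. 240.] [17. 53.] 32 212.0 [ 994. 1003. -747.]
[443. 246.] [ 45. 125.] 33 4051.0 [883. 281.  71.]
[332. 186.] [ 64. 118.] 42 2034.0 [516. 273.  71.]
[157. 183.] [32. 67.] 56 825.0 [ 58. -27.  37.]
[360. 150.] [28. 17.] 23 277.5 [509. 441.  71.]
[387. 106.] [18. 25.] 29 321.0 [481. 656.  75.]
[131.  93.] [24. 34.] 16 243.0 [ 52. -13. 401.]
[226.   7.] [21. 15.] 27 149.5 [-1071.  1605.  -731.]
```

View pics/c1.png

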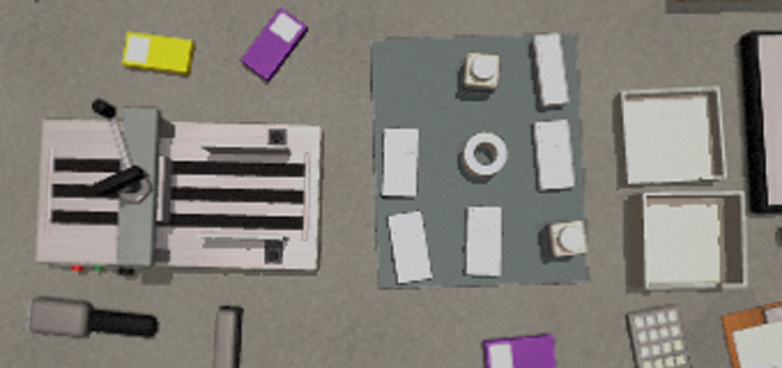

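View pics/c2.png

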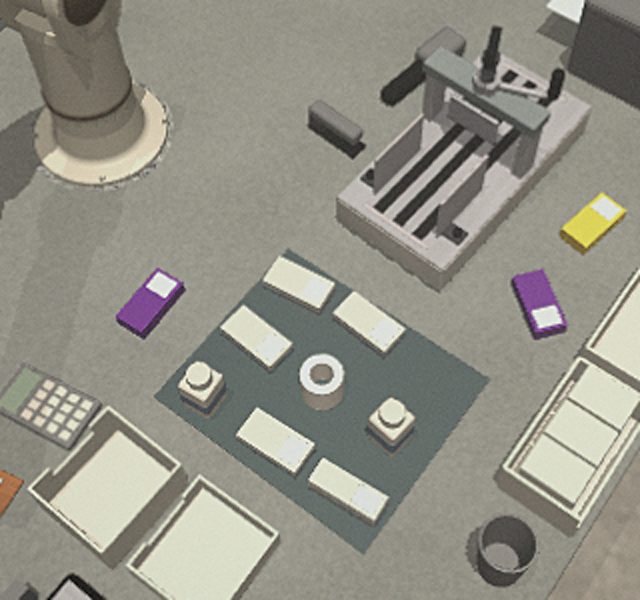

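```bash
python3 - <<'E'
from h import *
for n in("top0","scene0"):
    s=load(n+".npz"); C=cloud(s); 
    xy=((C[...,0]>400)&(C[...,0]<640)&(C[...,1]>50)&(C[...,1]<520))
    m=xy&(abs(C[...,2]-70.5)<4); P=C[m]
    r=cv2.minAreaRect(P[:,:2].astype(np.float32)); print(n,"deck",r,np.median(P[:,2]))
    # bridge
    m=xy&(C[...,2]>192)&(C[...,2]<206); P=C[m]; print("bridge",cv2.minAreaRect(P[:,:2].astype(np.float32)),len(P),np.median(P[:,2]))
    m=xy&(C[...,2]>212)&(C[...,2]<330)
    k,l,st,ce=cv2.connectedComponentsWithStats(m.astype(np.uint8))
    for i in range(1,k):
        if st[i,4]<6: continue
        P=C[l==i]; print("high",ce[i].round(1),st[i,4],np.round(P.mean(0)),"z",np.round(np.percentile(P[:,2],[5,50,95])))
    crop(s,*( (130,160,270,260,5.5) if n=="top0" else (260,100,420,230,5)),"f_"+n)
E
```

```text
top0 deck ((518.2810668945312, 276.6498107910156), (389.6882019042969, 199.68014526367188), 86.89924621582031) 70.76589163366116
bridge ((518.7210693359375, 298.38055419921875), (43.246341705322266, 195.1343536376953), 85.90546417236328) 825 200.54962699429157
high [172.  200.1] 367 [544. 304. 255.] z [213. 264. 297.]
scene0 deck ((520.8759765625, 274.0885925292969), (393.250244140625, 200.75428771972656), 86.35184478759766) 70.34547877825104
bridge ((521.1984252929688, 295.5482482910156), (48.825138092041016, 200.68324279785156), 87.85425567626953) 756 199.4296265413168
high [354.7 145.8] 437 [552. 301. 248.] z [213. 243. 296.]
```

View pics/f_top0.png

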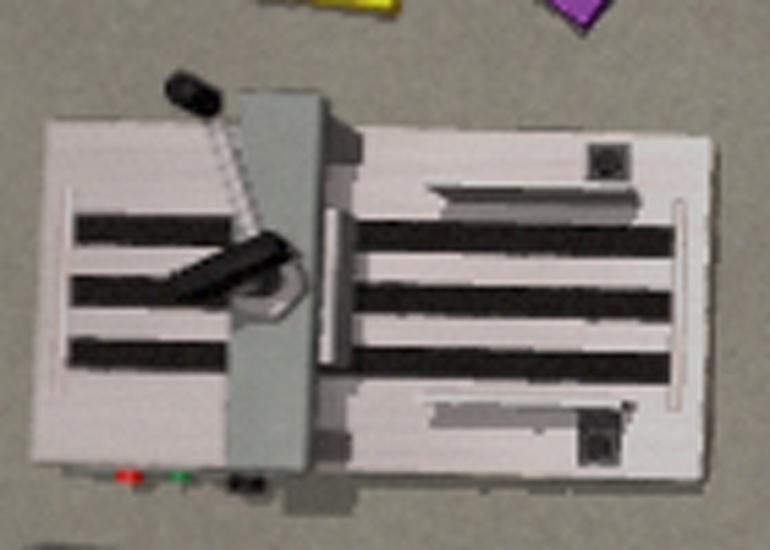

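View pics/f_scene0.png

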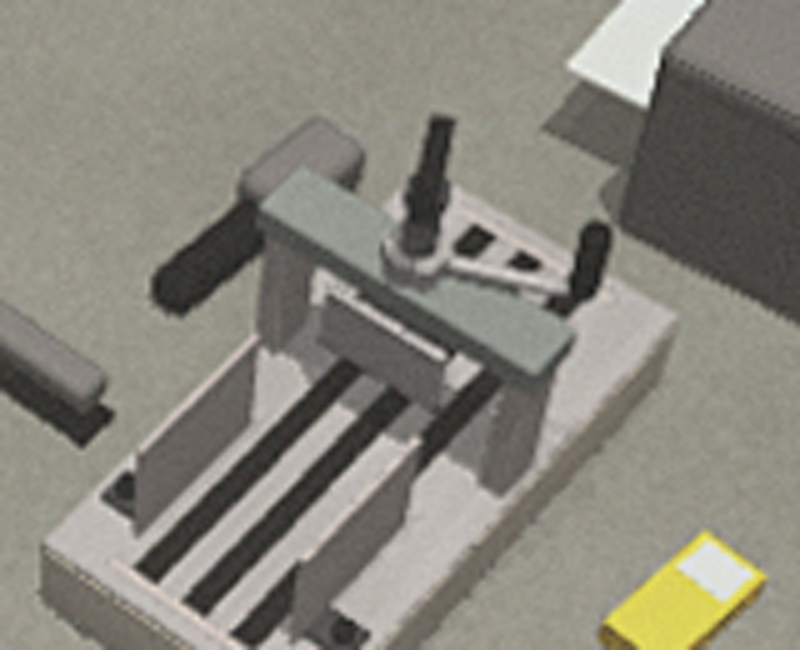

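```bash
python3 - <<'E'
from h import *
y=np.array([.0576,.9983,0]);x=np.array([.9983,-.0576,0]);O=np.array([513.5,170.7,0])
for n in("top0","scene0"):
    s=load(n+".npz"); C=cloud(s); F=np.stack([(C-O)@x,(C-O)@y,C[...,2]],-1)
    dark=s["frame"].max(2)<60
    A=dark&(np.hypot(F[...,0],F[...,1]-128)<45)&(F[...,2]>225); P=F[A]; print(n,"bar",len(P),np.percentile(P[:,2],[2,10,50,90,98,100]).round(1))
    T=P[P[:,2]>np.percentile(P[:,2],90)-6] if 0 else P[P[:,2]>289]; print(" top",len(T),T.mean(0).round(1), cv2.minAreaRect(T[:,:2].astype(np.float32)))
    B=dark&(F[...,0]>65)&(F[...,0]<120)&(F[...,1]>110)&(F[...,1]<220)&(F[...,2]>170); P=F[B]; print(" handle",len(P),P.mean(0).round(1),np.percentile(P[:,2],[2,10,50,90,98]).round(1)); 
    for lo in range(180,290,10):
        q=P[(P[:,2]>=lo)&(P[:,2]<lo+10)]
        if len(q): print("  ",lo,len(q),q.mean(0).round(1))
    v,u=np.nonzero(B); print(" px",u.min(),u.max(),v.min(),v.max())
    # guides
    G=(abs(abs(F[...,0])-57)<12)&(F[...,1]>-70)&(F[...,1]<80)&(F[...,2]>150)&(F[...,2]<160);P=F[G]
    for sg in(-1,1):
        q=P[P[:,0]*sg>0]; print(" guide",sg,len(q),np.percentile(q[:,0],[5,50,95]).round(1),np.percentile(q[:,1],[3,97]).round(1))
E
```

```text
top0 bar 161 [231.3 263.9 293.  297.  298.1 299.8]
 top 107 [ -2.  128.  294.4] ((-1.6268014907836914, 127.83993530273438), (13.12073040008545, 52.53083038330078), 27.576828002929688)
 handle 54 [ 85.6 158.8 254.9] [222.7 232.6 262.6 266.6 268. ]
   210 1 [ 79.6 162.3 219.7]
   220 2 [ 81.7 156.6 225.2]
   230 8 [ 83.5 156.6 234.4]
   240 6 [ 86.2 154.9 245.2]
   250 8 [ 82.9 157.5 256.5]
   260 29 [ 87.2 160.6 265.4]
 px 160 169 173 181
 guide -1 52 [-60.7 -58.8 -57. ] [-43.1  55.9]
 guide 1 54 [55.3 57.2 59.3] [-45.2  57.1]
scene0 bar 105 [245.5 268.  291.9 297.8 299.5 301.2]
 top 67 [  2.5 123.1 294.6] ((1.0371432304382324, 124.91252136230469), (12.018218994140625, 53.992095947265625), 27.282777786254883)
 handle 80 [ 90.8 155.8 246.8] [218.  224.5 248.2 266.  268. ]
   200 1 [ 84.9 158.9 209.4]
   210 4 [ 91.3 155.5 218.5]
   220 11 [ 89.  154.8 225.7]
   230 12 [ 91.7 155.4 234.7]
   240 13 [ 91.9 153.7 244.8]
   250 14 [ 90.5 156.3 254.6]
   260 25 [ 91.  157.2 264.6]
 px 374 381 145 159
 guide -1 68 [-59.9 -57.1 -55.1] [-51.6  56.7]
 guide 1 64 [55.5 58.6 60.8] [-48.   54.4]
```

```bash
cat >> h.py <<'E'
def goal(x,y,z,ang=None,off=(0,0,0)):
    """shift (tool axes) & turn from the present pose to world target, jaw axis at world angle ang (deg, mod 180)"""
    o=state(); R=o["eef_rot"]; d=np.array([x,y,z])-o["position"]
    t=R.T@d; turn=0
    if ang is not None:
        a=np.degrees(np.arctan2(R[1,2],R[0,2])); dd=(ang-a+90)%180-90; turn=-np.radians(dd)
        print("jaw now",round(a,1),"delta",round(dd,1))
    print("MOVE",np.round(t,1),"turn",round(turn,3),"dist",round(float(np.linalg.norm(d))))
E
python3 -c "
from h import *
goal(560,0,340,-73)"
```

```text
0.1 [ 263.5 -593.5  230.4] x [-0.914 -0.406 -0.   ] z [ 0.406 -0.914 -0.002] gap 85.5 F [ 0.9 -0.3 -0. ] q [ 81.  29. -24.  89.  13.  65. -12.]
jaw now -66.1 delta -6.9
MOVE [-511.9 -108.9 -422.3] turn 0.121 dist 672
```

Emit:
{"name": "servo_tool", "arguments": {
  "rows": [0,-40,0,0,85,-80,-70,-70,0,85,-130,-110,-105,0,85,-160,-110,-130,0,85,-190,-110,-155,0,85]
}}

```text
time_s: 0.52
position: [335.3, -451.3, 322.2]
eef_rot: [[-0.914, -0.0, 0.405], [-0.405, 0.001, -0.914], [-0.0, -1.0, -0.001]]
contact_force: [1.2, -0.2, -0.0]
finger_gap: 85.0
```

Emit:
{"name": "servo_tool", "arguments": {
  "rows": [-320,0,-265,0.12,85,-320,0,-265,0.12,85,-320,0,-265,0.12,85,-320,0,-265,0.12,85,-320,0,-265,0.12,85]
}}

```text
time_s: 0.93
position: [427.9, -263.9, 321.7]
eef_rot: [[-0.956, -0.0, 0.292], [-0.292, 0.0, -0.956], [0.0, -1.0, -0.001]]
contact_force: [0.5, -0.4, -0.1]
finger_gap: 84.8
```

```bash
python3 -c "
from h import *
goal(608,325,330,-73)"
```

```text
0.93 [ 427.9 -263.9  321.7] x [-0.956 -0.292  0.   ] z [ 0.292 -0.956 -0.001] gap 84.8 F [ 0.5 -0.4 -0.1] q [ 61.   9. -36. 103.   6.  70. -50.]
jaw now -73.0 delta 0.0
MOVE [-344.4   -8.2 -510.5] turn -0.0 dist 616
```

Emit:
{"name": "servo_tool", "arguments": {
  "rows": [-340,-10,-510,0,85,-340,-10,-510,0,85,-340,-10,-510,0,85,-340,-10,-510,0,85,-340,-10,-510,0,85]
}}

```text
time_s: 1.35
position: [487.2, -64.4, 325.2]
eef_rot: [[-0.956, -0.001, 0.292], [-0.292, -0.0, -0.956], [0.001, -1.0, 0.0]]
contact_force: [1.2, -0.7, 0.2]
finger_gap: 85.0
```

Emit:
{"name": "servo_tool", "arguments": {
  "rows": [-230,-10,-340,0,85,-230,-10,-340,0,85,-230,-10,-340,0,85,-230,-10,-340,0,85,-230,-10,-340,0,85]
}}

```text
time_s: 1.77
position: [548.4, 134.4, 329.9]
eef_rot: [[-0.957, -0.001, 0.291], [-0.291, -0.001, -0.957], [0.001, -1.0, 0.0]]
contact_force: [0.8, 0.4, 1.0]
finger_gap: 84.9
```

```bash
python3 -c "
from h import *
goal(612,326,330,-73)"
```

```text
1.77 [548.4 134.4 329.9] x [-0.957 -0.291  0.001] z [ 0.291 -0.957  0.   ] gap 84.9 F [0.8 0.4 1. ] q [  23.   20.  -50.   94.   16.   74. -103.]
jaw now -73.1 delta 0.1
MOVE [-116.7   -0.3 -164.8] turn -0.001 dist 202
```

Emit:
{"name": "servo_tool", "arguments": {
  "rows": [-117,0,-165,0,85,-117,0,-165,0,85,-117,0,-165,0,85,-117,0,-165,0,85,-117,0,-165,0,85]
}}

```text
time_s: 2.18
position: [612.2, 328.7, 328.6]
eef_rot: [[-0.956, -0.002, 0.292], [-0.292, -0.001, -0.956], [0.002, -1.0, 0.0]]
contact_force: [0.3, 0.6, 1.0]
finger_gap: 84.9
```

```bash
python3 -c "
from h import *
goal(612,326,231,-73)
s=snap('scene','s1');crop(s,260,80,420,210,5,'s1c')"
```

```text
2.18 [612.2 328.7 328.6] x [-0.956 -0.292  0.002] z [ 0.292 -0.956  0.   ] gap 84.9 F [0.3 0.6 1. ] q [  -2.   35.  -47.   74.   25.   82. -120.]
jaw now -73.0 delta 0.0
MOVE [ 0.7 97.6  2.5] turn -0.001 dist 98
```

View pics/s1c.png

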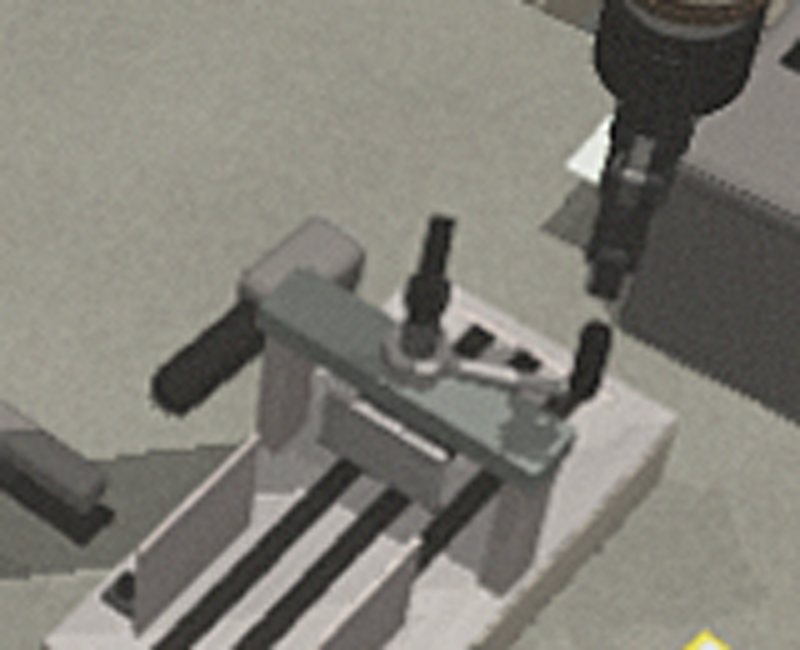

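Emit:
{"name": "servo_tool", "arguments": {
  "rows": [1,40,2,0,85,1,80,2,0,85,1,97,2,0,85,1,97,2,0,40,1,97,2,0,10]
}}

```text
time_s: 2.65
position: [609.3, 335.0, 229.2]
eef_rot: [[-0.954, -0.007, 0.299], [-0.299, 0.004, -0.954], [0.005, -1.0, -0.006]]
contact_force: [-0.1, 0.2, 0.3]
finger_gap: 63.5
```

Emit:
{"name": "servo_tool", "arguments": {
  "rows": [0,0,0,0,10,0,0,0,0,10,0,0,0,0,10,0,0,0,0,10,0,0,0,0,10]
}}

```text
time_s: 3.07
position: [610.9, 334.5, 231.6]
eef_rot: [[-0.954, -0.003, 0.298], [-0.298, 0.005, -0.954], [0.001, -1.0, -0.005]]
contact_force: [-0.4, -3.2, 6.5]
finger_gap: 16.2
```

```bash
python3 -c "
from h import *
o=state()
R=o['eef_rot'];p=o['position'];S=np.array([520.9,298.4])
r=p[:2]-S; print('r',np.hypot(*r),'ang',np.degrees(np.arctan2(r[1],r[0])))
for k in range(1,11):
    a=np.radians(7*k); c,s=np.cos(a),np.sin(a)
    q=S+np.array([[c,-s],[s,c]])@r; d=np.r_[q-p[:2],0]; print(k,np.round(R.T@d,1),round(-a,3))
"
```

```text
3.07 [610.9 334.5 231.6] x [-0.954 -0.298  0.001] z [ 0.298 -0.954 -0.005] gap 16.2 F [-0.4 -3.2  6.5] q [  -2.   39.  -45.   81.   28.   72. -123.]
r 96.97621911047464 ang 21.8711101199677
1 [  1.7   0.1 -11.7] -0.122
2 [  4.7   0.1 -23.2] -0.244
3 [  9.2   0.2 -34.1] -0.367
4 [ 14.9   0.2 -44.5] -0.489
5 [ 21.9   0.3 -54.1] -0.611
6 [ 29.9   0.4 -62.7] -0.733
7 [ 39.    0.4 -70.3] -0.855
8 [ 48.9   0.5 -76.8] -0.977
9 [ 59.6   0.5 -82. ] -1.1
10 [ 70.8   0.5 -85.8] -1.222
```

```bash
python3 -c "
from h import *
s=snap('scene','s2');crop(s,300,90,430,190,6,'s2c')
s=snap('top','t2');crop(s,130,150,260,250,6,'t2c')"
```

```text
(no output)
```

View pics/s2c.png

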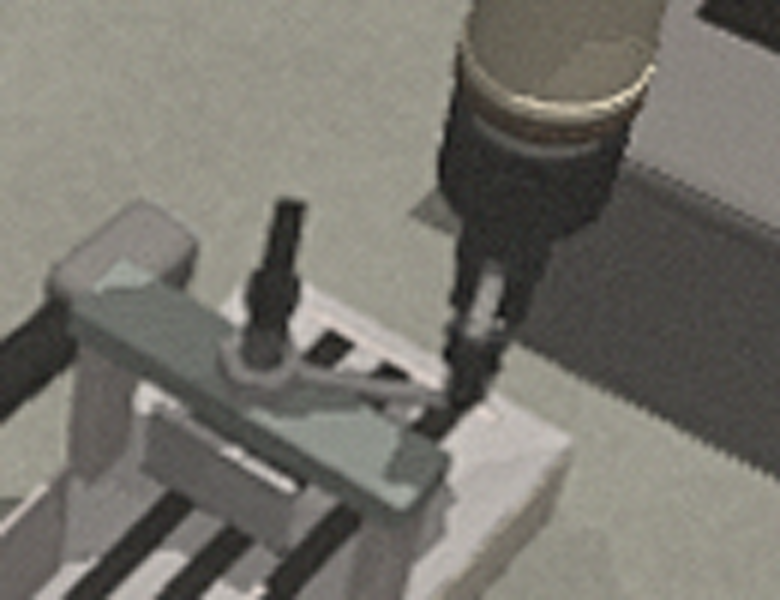

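View pics/t2c.png

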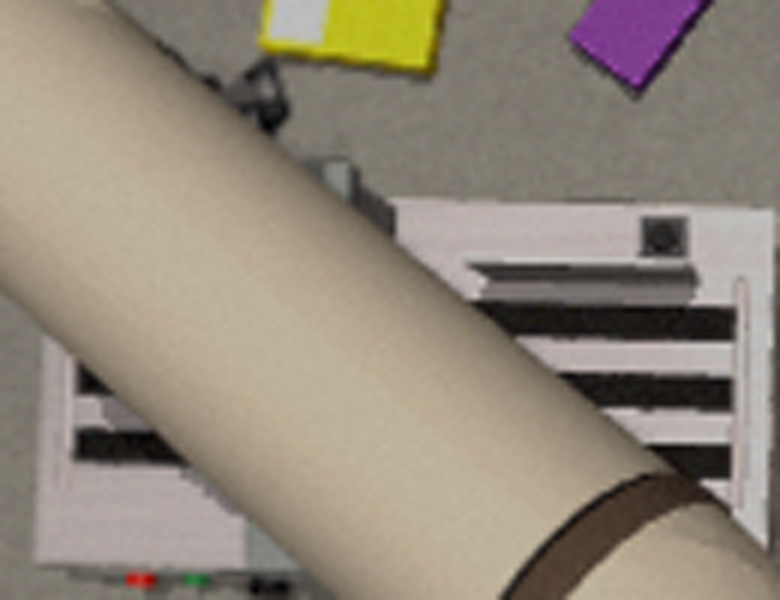

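Emit:
{"name": "servo_tool", "arguments": {
  "rows": [2,0,-12,-0.12,10,5,0,-23,-0.24,10,9,0,-34,-0.36,10,9,0,-34,-0.36,10,9,0,-34,-0.36,10]
}}

```text
time_s: 3.58
position: [592.2, 364.8, 231.8]
eef_rot: [[-0.789, -0.002, 0.614], [-0.614, 0.005, -0.789], [-0.001, -1.0, -0.006]]
contact_force: [2.0, 2.3, -3.2]
finger_gap: 16.3
```

```bash
cat >> h.py <<'E'
def arc(n=6,S=(520.9,298.4),step=7):
    o=state();R=o['eef_rot'];p=o['position'];S=np.array(S)
    r=p[:2]-S; print('r',np.hypot(*r),'ang',np.degrees(np.arctan2(r[1],r[0])))
    for k in range(1,n+1):
        a=np.radians(step*k); c,s=np.cos(a),np.sin(a)
        q=S+np.array([[c,-s],[s,c]])@r*95/np.hypot(*r); d=np.r_[q-p[:2],0]; print(k,np.round(R.T@d,1),round(-a,3))
E
python3 -c "
from h import *
arc()"
```

```text
3.58 [592.2 364.8 231.8] x [-0.789 -0.614 -0.001] z [ 0.614 -0.789 -0.006] gap 16.3 F [ 2.   2.3 -3.2] q [  -3.   40.  -50.   81.   31.   73. -107.]
r 97.42147590008405 ang 42.94884934284327
1 [  4.1   0.1 -11.3] -0.122
2 [  7.3   0.1 -22.4] -0.244
3 [ 11.7   0.2 -33.1] -0.367
4 [ 17.4   0.2 -43.2] -0.489
5 [ 24.3   0.3 -52.5] -0.611
6 [ 32.3   0.3 -60.9] -0.733
```

Emit:
{"name": "servo_tool", "arguments": {
  "rows": [3,0,-11,-0.12,10,6,0,-22,-0.24,10,10,0,-33,-0.36,10,16,0,-43,-0.48,10,23,0,-52,-0.6,10]
}}

```text
time_s: 4.0
position: [543.7, 393.5, 232.0]
eef_rot: [[-0.304, 0.001, 0.953], [-0.953, 0.01, -0.304], [-0.01, -1.0, -0.002]]
contact_force: [6.1, 8.9, -10.4]
finger_gap: 16.9
```

Emit:
{"name": "servo_tool", "arguments": {
  "rows": [0,0,0,0,10,0,0,0,0,10,0,0,0,0,10,0,0,0,0,10]
}}

```text
time_s: 4.33
position: [543.9, 393.6, 231.9]
eef_rot: [[-0.307, 0.0, 0.952], [-0.952, 0.011, -0.307], [-0.011, -1.0, -0.003]]
contact_force: [-0.2, 3.1, -4.7]
finger_gap: 16.5
```

```bash
python3 -c "
from h import *
arc(1)"
```

```text
4.33 [543.9 393.6 231.9] x [-0.307 -0.952 -0.011] z [ 0.952 -0.307 -0.003] gap 16.5 F [-0.2  3.1 -4.7] q [ -1.  41. -58.  85.  35.  73. -81.]
r 97.94241534957727 ang 76.43321027438031
1 [  4.5  -0.  -11.3] -0.122
```

Emit:
{"name": "servo_tool", "arguments": {
  "rows": [0,0,0,0,60,0,0,0,0,60,0,0,0,0,60,0,-40,0,0,60,0,-80,0,0,60]
}}

```text
time_s: 4.75
position: [543.4, 390.7, 310.5]
eef_rot: [[-0.308, -0.004, 0.951], [-0.951, 0.008, -0.308], [-0.006, -1.0, -0.006]]
contact_force: [1.1, 0.3, 0.2]
finger_gap: 60.0
```

```bash
python3 -c "
from h import *
goal(521,298,340,24.3)"
```

```text
4.75 [543.4 390.7 310.5] x [-0.308 -0.951 -0.006] z [ 0.951 -0.308 -0.006] gap 60.0 F [1.1 0.3 0.2] q [ -1.  37. -60.  80.  32.  81. -78.]
jaw now -18.0 delta 42.3
MOVE [ 95.  -30.1   7.1] turn -0.738 dist 100
```

Emit:
{"name": "servo_tool", "arguments": {
  "rows": [0,-30,0,-0.12,60,30,-30,2,-0.24,60,60,-30,5,-0.36,60,95,-30,7,-0.48,60,95,-30,7,-0.6,60]
}}

```text
time_s: 5.17
position: [522.5, 289.9, 339.8]
eef_rot: [[0.279, -0.003, 0.96], [-0.96, 0.001, 0.279], [-0.002, -1.0, -0.003]]
contact_force: [0.7, -0.5, -0.2]
finger_gap: 60.1
```

```bash
python3 -c "
from h import *
goal(521,298,340,24.3)
s=snap('scene','s3');crop(s,300,60,430,190,5,'s3c')"
```

```text
5.17 [522.5 289.9 339.8] x [ 0.279 -0.96  -0.002] z [ 0.96   0.279 -0.003] gap 60.1 F [ 0.7 -0.5 -0.2] q [ 17.  34. -73.  88.  32.  82. -41.]
jaw now 16.2 delta 8.1
MOVE [-8.2 -0.2  0.8] turn -0.141 dist 8
```

View pics/s3c.png

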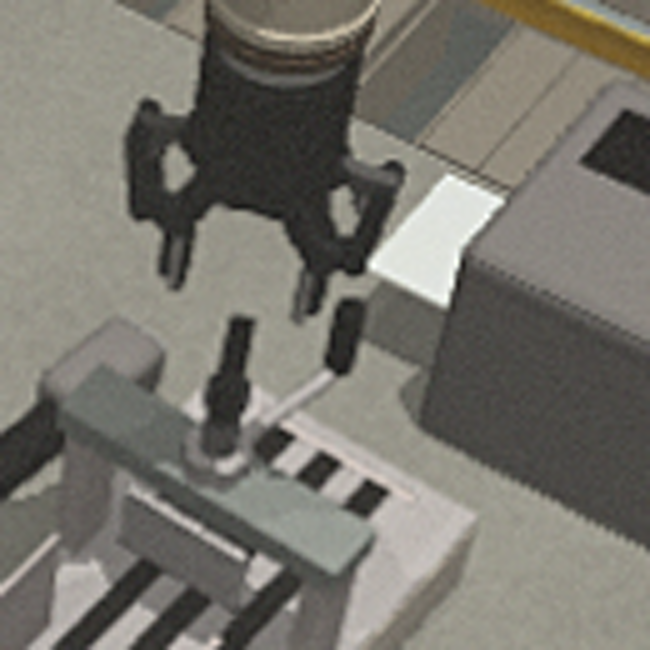

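Emit:
{"name": "servo_tool", "arguments": {
  "rows": [-8,0,1,-0.12,60,-8,38,1,-0.14,60,-8,78,1,-0.14,60,-8,78,1,-0.14,60,-8,78,1,-0.14,60]
}}

```text
time_s: 5.63
position: [520.4, 300.4, 261.0]
eef_rot: [[0.416, -0.006, 0.909], [-0.909, 0.002, 0.416], [-0.005, -1.0, -0.005]]
contact_force: [0.5, 0.2, 0.6]
finger_gap: 60.0
```

```bash
python3 -c "
from h import *
goal(521,298,262,24.3)"
```

```text
5.63 [520.4 300.4 261. ] x [ 0.416 -0.909 -0.005] z [ 0.909  0.416 -0.005] gap 60.0 F [0.5 0.2 0.6] q [ 15.  39. -71.  93.  37.  76. -37.]
jaw now 24.6 delta -0.3
MOVE [ 2.5 -1.  -0.5] turn 0.005 dist 3
```

Emit:
{"name": "servo_tool", "arguments": {
  "rows": [2,0,0,0,5,2,0,0,0,5,2,0,0,0,5,2,0,0,0,5,2,0,0,0,5]
}}

```text
time_s: 6.05
position: [521.5, 299.8, 264.8]
eef_rot: [[0.416, -0.003, 0.909], [-0.909, 0.003, 0.416], [-0.004, -1.0, -0.002]]
contact_force: [-5.3, -4.3, 14.2]
finger_gap: 12.5
```

Emit:
{"name": "servo_tool", "arguments": {
  "rows": [0,0,0,0,5,0,0,0,0,5,0,0,0,0,5]
}}

```text
time_s: 6.3
position: [521.2, 299.7, 265.1]
eef_rot: [[0.416, -0.004, 0.909], [-0.909, 0.003, 0.416], [-0.004, -1.0, -0.002]]
contact_force: [-2.5, -1.4, -2.2]
finger_gap: 13.2
```

```bash
python3 -c "
from h import *
goal(521,298,262,24.3)"
```

```text
6.3 [521.2 299.7 265.1] x [ 0.416 -0.909 -0.004] z [ 0.909  0.416 -0.002] gap 13.2 F [-2.5 -1.4 -2.2] q [ 15.  38. -71.  93.  37.  76. -37.]
jaw now 24.6 delta -0.3
MOVE [ 1.5  3.1 -0.8] turn 0.005 dist 4
```

Emit:
{"name": "servo_tool", "arguments": {
  "rows": [0,0.4,0,0.12,5,0,0.8,0,0.24,5,0,1.1,0,0.36,5,0,1.5,0,0.48,5,0,1.9,0,0.6,5]
}}

```text
time_s: 6.72
position: [521.0, 299.6, 263.2]
eef_rot: [[-0.175, -0.004, 0.984], [-0.984, 0.002, -0.175], [-0.002, -1.0, -0.004]]
contact_force: [-1.9, -2.2, -4.4]
finger_gap: 13.1
```

Emit:
{"name": "servo_tool", "arguments": {
  "rows": [0,0.4,0,0.12,5,0,0.8,0,0.24,5,0,1.1,0,0.36,5,0,1.5,0,0.48,5,0,1.9,0,0.6,5]
}}

```text
time_s: 7.13
position: [520.8, 299.7, 261.3]
eef_rot: [[-0.704, -0.004, 0.71], [-0.71, 0.002, -0.704], [0.001, -1.0, -0.004]]
contact_force: [-2.5, -1.4, -5.6]
finger_gap: 12.8
```

```bash
python3 -c "
from h import *
goal(521,298,262,24.3)"
```

```text
7.13 [520.8 299.7 261.3] x [-0.704 -0.71   0.001] z [ 0.71  -0.704 -0.004] gap 12.8 F [-2.5 -1.4 -5.6] q [  8.  30. -56.  94.  26.  70. -98.]
jaw now -44.8 delta 69.1
MOVE [ 1.1 -0.7  1.3] turn -1.206 dist 2
```

Emit:
{"name": "servo_tool", "arguments": {
  "rows": [0,0.4,0,0.12,5,0,0.8,0,0.24,5,0,1.1,0,0.36,5,0,1.5,0,0.48,5,0,1.9,0,0.6,5]
}}

```text
time_s: 7.55
position: [520.7, 299.9, 259.4]
eef_rot: [[-0.983, -0.003, 0.183], [-0.183, 0.002, -0.983], [0.003, -1.0, -0.003]]
contact_force: [-1.1, -0.2, -4.8]
finger_gap: 13.0
```

Emit:
{"name": "servo_tool", "arguments": {
  "rows": [0,0,0,0,5,0,0,0,0,60,0,0,0,0,60,0,0,0,0,60,0,-30,0,0,60]
}}

```text
time_s: 7.97
position: [518.8, 297.6, 284.8]
eef_rot: [[-0.983, -0.011, 0.185], [-0.185, -0.002, -0.983], [0.011, -1.0, -0.0]]
contact_force: [0.2, -0.2, 0.1]
finger_gap: 59.5
```

```bash
python3 -c "
from h import *
goal(521,299.5,310,24.3)"
```

```text
7.97 [518.8 297.6 284.8] x [-0.983 -0.185  0.011] z [ 0.185 -0.983 -0.   ] gap 59.5 F [ 0.2 -0.2  0.1] q [   4.   26.  -49.   92.   20.   72. -128.]
jaw now -79.3 delta -76.4
MOVE [ -2.2 -25.2  -1.4] turn 1.333 dist 25
```

Emit:
{"name": "servo_tool", "arguments": {
  "rows": [0,-25,0,0,60,0,-25,0,-0.12,60,0,-25,0,-0.24,60,0,-25,0,-0.36,60,0,-25,0,-0.48,60]
}}

```text
time_s: 8.38
position: [519.6, 298.0, 310.8]
eef_rot: [[-0.782, -0.009, 0.624], [-0.624, -0.001, -0.782], [0.008, -1.0, -0.005]]
contact_force: [-0.6, -1.0, -0.9]
finger_gap: 60.0
```

Emit:
{"name": "servo_tool", "arguments": {
  "rows": [0,0,0,-0.62,60,0,0,0,-0.62,60,0,0,0,-0.62,60,0,0,0,-0.62,60,0,0,0,-0.62,60]
}}

```text
time_s: 8.8
position: [520.0, 298.3, 311.4]
eef_rot: [[-0.269, -0.008, 0.963], [-0.963, 0.0, -0.269], [0.002, -1.0, -0.008]]
contact_force: [0.2, -0.1, -0.1]
finger_gap: 60.1
```

Emit:
{"name": "servo_tool", "arguments": {
  "rows": [0,0,0,-0.62,60,0,0,0,-0.62,60,0,0,0,-0.62,60,0,0,0,-0.62,60,0,0,0,-0.62,60]
}}

```text
time_s: 9.22
position: [520.6, 298.4, 312.2]
eef_rot: [[0.345, -0.007, 0.938], [-0.939, 0.002, 0.345], [-0.004, -1.0, -0.006]]
contact_force: [0.3, -0.2, 0.0]
finger_gap: 59.9
```

Emit:
{"name": "servo_tool", "arguments": {
  "rows": [0,0,0,-0.62,60,0,0,0,-0.62,60,0,0,0,-0.62,60,0,0,0,-0.62,60,0,0,0,-0.62,60]
}}

```text
time_s: 9.63
position: [521.2, 298.4, 312.9]
eef_rot: [[0.829, -0.007, 0.559], [-0.559, 0.003, 0.829], [-0.007, -1.0, -0.001]]
contact_force: [-0.3, -1.3, 0.4]
finger_gap: 60.0
```

Emit:
{"name": "servo_tool", "arguments": {
  "rows": [0,0,0,-0.62,60,0,0,0,-0.62,60,0,0,0,-0.62,60,0,0,0,-0.62,60,0,0,0,-0.62,60]
}}

```text
time_s: 10.05
position: [521.8, 298.5, 313.4]
eef_rot: [[0.999, -0.006, -0.031], [0.031, 0.004, 1.0], [-0.006, -1.0, 0.004]]
contact_force: [0.6, -0.2, -0.2]
finger_gap: 60.1
```

```bash
python3 -c "
from h import *
goal(521,299.5,259,100.6)"
```

```text
10.05 [521.8 298.5 313.4] x [ 0.999  0.031 -0.006] z [-0.031  1.     0.004] gap 60.1 F [ 0.6 -0.2 -0.2] q [ 19.  44. -85.  89.  44.  87.  25.]
jaw now 91.8 delta 8.8
MOVE [-0.5 54.4  0.8] turn -0.154 dist 54
```

Emit:
{"name": "servo_tool", "arguments": {
  "rows": [0,0,1,-0.12,60,0,20,1,-0.155,60,0,55,1,-0.155,60,0,55,1,-0.155,60,0,55,1,-0.155,60]
}}

```text
time_s: 10.47
position: [521.4, 298.7, 257.7]
eef_rot: [[0.983, -0.008, -0.185], [0.185, 0.003, 0.983], [-0.008, -1.0, 0.005]]
contact_force: [-0.7, 0.2, 0.8]
finger_gap: 60.1
```

Emit:
{"name": "servo_tool", "arguments": {
  "rows": [0,0,0,0,5,0,0,0,0,5,0,0,0,0,5,0,0,0,0,5,0,0,0,0,5]
}}

```text
time_s: 10.88
position: [521.7, 299.9, 259.4]
eef_rot: [[0.983, -0.006, -0.186], [0.186, 0.005, 0.983], [-0.005, -1.0, 0.006]]
contact_force: [0.4, 2.5, 5.7]
finger_gap: 13.4
```

Emit:
{"name": "servo_tool", "arguments": {
  "rows": [0,0.4,0,0.12,5,0,0.8,0,0.24,5,0,1.1,0,0.36,5,0,1.5,0,0.48,5,0,1.9,0,0.6,5]
}}

```text
time_s: 11.3
position: [521.7, 299.6, 257.6]
eef_rot: [[0.913, -0.006, 0.407], [-0.407, 0.004, 0.913], [-0.007, -1.0, 0.002]]
contact_force: [-1.1, -0.3, -0.8]
finger_gap: 13.2
```

```bash
python3 -c "
from h import *
goal(521,299.5,259,100.6)"
```

```text
11.3 [521.7 299.6 257.6] x [ 0.913 -0.407 -0.007] z [0.407 0.913 0.002] gap 13.2 F [-1.1 -0.3 -0.8] q [ 17.  42. -76.  93.  42.  78.   1.]
jaw now 66.0 delta 34.6
MOVE [-0.6 -1.4 -0.4] turn -0.604 dist 2
```

Emit:
{"name": "servo_tool", "arguments": {
  "rows": [0,0.4,0,0.12,5,0,0.8,0,0.24,5,0,1.1,0,0.36,5,0,1.5,0,0.48,5,0,1.9,0,0.6,5]
}}

```text
time_s: 11.72
position: [521.5, 299.2, 255.6]
eef_rot: [[0.52, -0.006, 0.854], [-0.854, 0.004, 0.52], [-0.006, -1.0, -0.003]]
contact_force: [-0.6, -0.8, -0.4]
finger_gap: 13.2
```

Emit:
{"name": "servo_tool", "arguments": {
  "rows": [0,0.4,0,0.12,5,0,0.8,0,0.24,5,0,1.1,0,0.36,5,0,1.5,0,0.48,5,0,1.9,0,0.6,5]
}}

```text
time_s: 12.13
position: [521.0, 299.1, 253.7]
eef_rot: [[-0.059, -0.006, 0.998], [-0.998, 0.003, -0.059], [-0.002, -1.0, -0.006]]
contact_force: [-1.6, -1.2, -2.1]
finger_gap: 13.3
```

Emit:
{"name": "servo_tool", "arguments": {
  "rows": [0,0.4,0,0.12,5,0,0.8,0,0.24,5,0,1.1,0,0.36,5,0,1.5,0,0.48,5,0,1.9,0,0.6,5]
}}

```text
time_s: 12.55
position: [520.6, 299.2, 251.8]
eef_rot: [[-0.616, -0.006, 0.788], [-0.788, 0.003, -0.616], [0.002, -1.0, -0.006]]
contact_force: [-2.1, 0.2, -2.0]
finger_gap: 13.3
```

```bash
python3 -c "
from h import *
goal(521,299.5,259,100.6)"
```

```text
12.55 [520.6 299.2 251.8] x [-0.616 -0.788  0.002] z [ 0.788 -0.616 -0.006] gap 13.3 F [-2.1  0.2 -2. ] q [  6.  30. -53.  94.  25.  69. -91.]
jaw now -38.0 delta -41.4
MOVE [-0.5 -7.2  0.1] turn 0.722 dist 7
```

Emit:
{"name": "servo_tool", "arguments": {
  "rows": [0,0.4,0,0.12,5,0,0.8,0,0.24,5,0,1.1,0,0.36,5,0,1.5,0,0.48,5,0,1.9,0,0.6,5]
}}

```text
time_s: 12.97
position: [520.1, 299.5, 249.9]
eef_rot: [[-0.954, -0.006, 0.298], [-0.298, 0.002, -0.954], [0.005, -1.0, -0.004]]
contact_force: [-1.0, 0.9, -2.3]
finger_gap: 12.9
```

Emit:
{"name": "servo_tool", "arguments": {
  "rows": [0,0,0,0,5,0,0,0,0,60,0,0,0,0,60,0,0,0,0,60,0,-30,0,0,60]
}}

```text
time_s: 13.38
position: [517.8, 296.9, 274.8]
eef_rot: [[-0.954, -0.015, 0.3], [-0.3, -0.002, -0.954], [0.015, -1.0, -0.002]]
contact_force: [0.6, -1.7, -0.2]
finger_gap: 59.4
```

Emit:
{"name": "servo_tool", "arguments": {
  "rows": [0,-30,0,0,60,0,-30,0,-0.12,60,0,-30,0,-0.24,60,0,-30,0,-0.36,60,0,-30,0,-0.48,60]
}}

```text
time_s: 13.8
position: [518.4, 296.8, 305.2]
eef_rot: [[-0.702, -0.014, 0.712], [-0.712, -0.002, -0.702], [0.012, -1.0, -0.009]]
contact_force: [0.3, 0.3, -0.8]
finger_gap: 60.2
```

```bash
python3 -c "
from h import *
goal(521,299.5,259,106.5)
s=snap('scene','s4');crop(s,300,60,430,190,5,'s4c')
C=cloud(s);y=np.array([.0576,.9983,0]);x=np.array([.9983,-.0576,0]);O=np.array([513.5,170.7,0])
F=np.stack([(C-O)@x,(C-O)@y,C[...,2]],-1)
A=(s['frame'].max(2)<60)&(np.hypot(F[...,0],F[...,1]-128)<45)&(F[...,2]>225); P=F[A]; print(len(P),np.percentile(P[:,2],[2,10,50,90,98]).round(1))
h=np.histogram(P[:,2],bins=range(230,340,4)); print(h)
"
```

```text
13.8 [518.4 296.8 305.2] x [-0.702 -0.712  0.012] z [ 0.712 -0.702 -0.009] gap 60.2 F [ 0.3  0.3 -0.8] q [  6.  27. -53.  90.  21.  75. -94.]
jaw now -44.6 delta -28.9
MOVE [-4.3 46.2  0.4] turn 0.504 dist 46
946 [250.6 268.  439.7 478.8 499.1]
(array([ 1,  0,  0,  5,  6, 16, 15, 19, 24, 19, 15, 33, 28,  4,  0,  0,  0,
        0,  0,  0,  2,  7, 12,  3,  8,  5,  6]), array([230, 234, 238, 242, 246, 250, 254, 258, 262, 266, 270, 274, 278,
       282, 286, 290, 294, 298, 302, 306, 310, 314, 318, 322, 326, 330,
       334, 338]))
```

View pics/s4c.png

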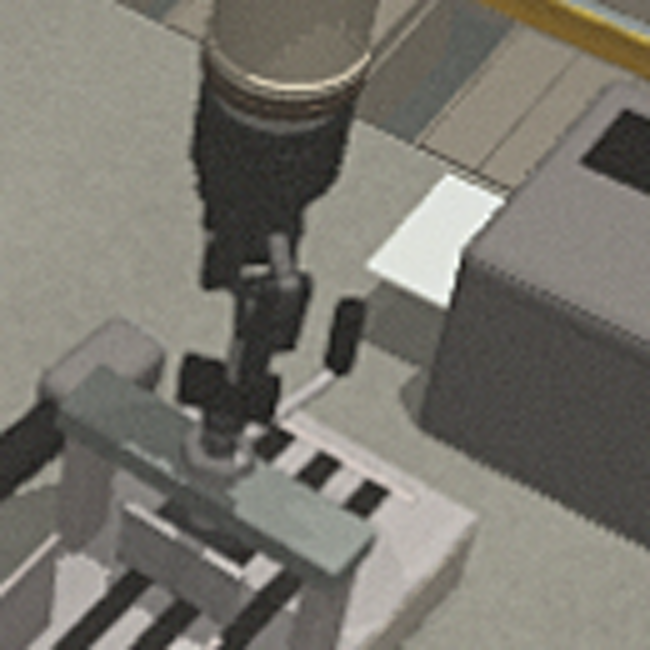

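Emit:
{"name": "servo_tool", "arguments": {
  "rows": [-2,0,0,-0.62,60,-2,0,0,-0.62,60,-2,0,0,-0.62,60,-2,0,0,-0.62,60,-2,0,0,-0.62,60]
}}

```text
time_s: 14.27
position: [519.9, 298.0, 305.1]
eef_rot: [[-0.156, -0.015, 0.988], [-0.988, -0.002, -0.156], [0.004, -1.0, -0.014]]
contact_force: [-0.0, 0.1, -0.4]
finger_gap: 60.0
```

Emit:
{"name": "servo_tool", "arguments": {
  "rows": [0,0,0,-0.62,60,0,0,0,-0.62,60,0,0,0,-0.62,60,0,0,0,-0.62,60,0,0,0,-0.62,60]
}}

```text
time_s: 14.68
position: [520.1, 297.8, 305.2]
eef_rot: [[0.451, -0.015, 0.893], [-0.893, -0.002, 0.451], [-0.005, -1.0, -0.014]]
contact_force: [-0.3, 0.4, -0.6]
finger_gap: 59.8
```

Emit:
{"name": "servo_tool", "arguments": {
  "rows": [0,0,0,-0.62,60,0,0,0,-0.62,60,0,0,0,-0.62,60,0,0,0,-0.62,60,0,0,0,-0.62,60]
}}

```text
time_s: 15.1
position: [520.3, 297.5, 305.3]
eef_rot: [[0.887, -0.015, 0.461], [-0.461, -0.002, 0.887], [-0.013, -1.0, -0.008]]
contact_force: [-0.3, -0.1, -0.9]
finger_gap: 60.1
```

Emit:
{"name": "servo_tool", "arguments": {
  "rows": [0,0,0,-0.62,60,0,0,0,-0.62,60,0,0,0,-0.62,60,0,0,0,-0.62,60,0,0,0,-0.62,60]
}}

```text
time_s: 15.52
position: [520.6, 297.2, 305.3]
eef_rot: [[0.989, -0.015, -0.144], [0.144, -0.002, 0.99], [-0.015, -1.0, 0.001]]
contact_force: [0.2, 1.2, 0.4]
finger_gap: 59.9
```

```bash
python3 -c "
from h import *
goal(521,299.2,249,107.4)"
```

```text
15.52 [520.6 297.2 305.3] x [ 0.989  0.144 -0.015] z [-0.144  0.99   0.001] gap 59.9 F [0.2 1.2 0.4] q [ 19.  44. -83.  90.  43.  86.  32.]
jaw now 98.3 delta 9.1
MOVE [ 1.6 56.3  1.9] turn -0.159 dist 56
```

Emit:
{"name": "servo_tool", "arguments": {
  "rows": [1,0,2,-0.12,60,1,20,2,-0.16,60,1,56,2,-0.16,60,1,56,2,-0.16,60,1,56,2,-0.16,60]
}}

```text
time_s: 15.93
position: [520.0, 298.1, 248.1]
eef_rot: [[0.954, -0.018, -0.298], [0.298, -0.003, 0.954], [-0.019, -1.0, 0.002]]
contact_force: [1.7, -0.3, 0.5]
finger_gap: 59.9
```

Emit:
{"name": "servo_tool", "arguments": {
  "rows": [0,0,0,0,5,0,0,0,0,5,0,0,0,0,5,0,0,0,0,5,0,0,0,0,5]
}}

```text
time_s: 16.35
position: [520.2, 299.5, 249.8]
eef_rot: [[0.954, -0.017, -0.299], [0.299, -0.001, 0.954], [-0.016, -1.0, 0.004]]
contact_force: [-1.6, 2.9, 5.0]
finger_gap: 13.2
```

Emit:
{"name": "servo_tool", "arguments": {
  "rows": [0,0.4,0,0.12,5,0,0.8,0,0.24,5,0,1.1,0,0.36,5,0,1.5,0,0.48,5,0,1.9,0,0.6,5]
}}

```text
time_s: 16.77
position: [520.1, 300.0, 248.0]
eef_rot: [[0.955, -0.016, 0.298], [-0.298, 0.0, 0.955], [-0.016, -1.0, -0.005]]
contact_force: [0.3, 2.2, -2.2]
finger_gap: 13.1
```

Emit:
{"name": "servo_tool", "arguments": {
  "rows": [0,0.4,0,0.12,5,0,0.8,0,0.24,5,0,1.1,0,0.36,5,0,1.5,0,0.48,5,0,1.9,0,0.6,5]
}}

```text
time_s: 17.18
position: [520.4, 300.5, 246.1]
eef_rot: [[0.615, -0.015, 0.788], [-0.788, 0.002, 0.615], [-0.011, -1.0, -0.011]]
contact_force: [0.3, 0.9, -4.1]
finger_gap: 13.1
```

```bash
python3 -c "
from h import *
goal(521,299.2,249,107.4)"
```

```text
17.18 [520.4 300.5 246.1] x [ 0.615 -0.788 -0.011] z [ 0.788  0.615 -0.011] gap 13.1 F [ 0.3  0.9 -4.1] q [ 14.  38. -68.  94.  36.  74. -23.]
jaw now 38.0 delta 69.4
MOVE [ 1.4 -2.9 -0.4] turn -1.211 dist 3
```

Emit:
{"name": "servo_tool", "arguments": {
  "rows": [0,0,0,0,60,0,0,0,0,60,0,0,0,0,60,0,-40,0,0,60,0,-80,0,0,60]
}}

```text
time_s: 17.6
position: [520.6, 298.8, 324.8]
eef_rot: [[0.618, -0.02, 0.786], [-0.786, -0.001, 0.618], [-0.012, -1.0, -0.017]]
contact_force: [1.3, 1.0, 0.6]
finger_gap: 59.9
```

```bash
python3 -c "
from h import *
goal(544,393,325,-18)"
```

```text
17.6 [520.6 298.8 324.8] x [ 0.618 -0.786 -0.012] z [ 0.786  0.618 -0.017] gap 59.9 F [1.3 1.  0.6] q [ 15.  34. -71.  88.  32.  82. -20.]
jaw now 38.2 delta -56.2
MOVE [-59.6  -0.7  76.6] turn 0.98 dist 97
```

Emit:
{"name": "servo_tool", "arguments": {
  "rows": [-30,0,38,0.12,60,-60,0,77,0.24,60,-60,0,77,0.36,60,-60,0,77,0.48,60,-60,0,77,0.6,60]
}}

```text
time_s: 18.02
position: [543.1, 395.4, 323.9]
eef_rot: [[0.065, -0.022, 0.998], [-0.998, -0.0, 0.065], [-0.001, -1.0, -0.022]]
contact_force: [-0.1, 0.4, -0.6]
finger_gap: 60.1
```

```bash
python3 -c "
from h import *
goal(544,393,325,-18)
y=np.array([.0576,.9983,0]);x=np.array([.9983,-.0576,0]);O=np.array([513.5,170.7,0])
for n in('scene','top'):
    s=snap(n,n+'5');C=cloud(s)
    F=np.stack([(C-O)@x,(C-O)@y,C[...,2]],-1)
    A=(s['frame'].max(2)<60)&(np.hypot(F[...,0],F[...,1]-128)<40)&(F[...,2]>225)&(F[...,2]<300); P=F[A]; print(len(P))
    if len(P): print(np.percentile(P[:,2],[2,10,50,90,98]).round(1))
s=load('scene5.npz');crop(s,300,60,430,190,5,'s5c')
"
```

```text
18.02 [543.1 395.4 323.9] x [ 0.065 -0.998 -0.001] z [ 0.998  0.065 -0.022] gap 60.1 F [-0.1  0.4 -0.6] q [ -3.  37. -59.  77.  30.  83. -56.]
jaw now 3.7 delta -21.7
MOVE [ 2.4 -1.1  0.7] turn 0.38 dist 3
120
[245.1 252.7 272.  278.1 279.7]
119
[237.6 245.8 273.4 277.7 279.4]
```

View pics/s5c.png

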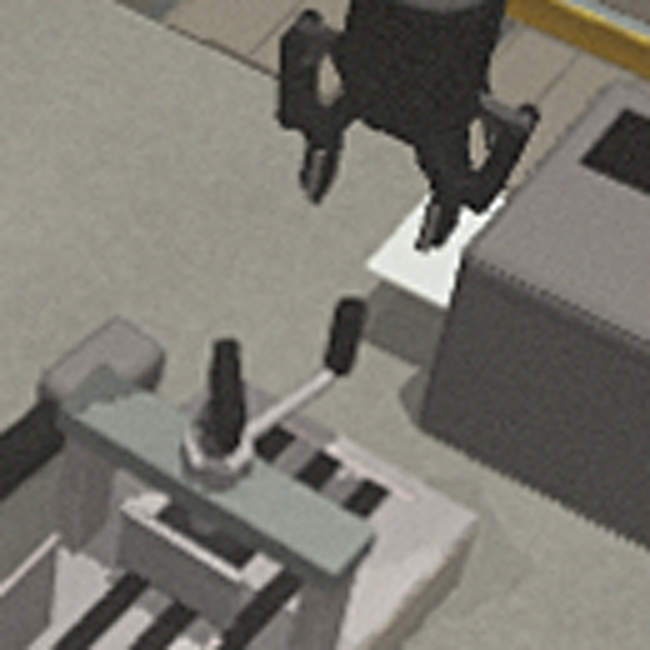

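```bash
python3 -c "
from h import *
y=np.array([.0576,.9983,0]);x=np.array([.9983,-.0576,0]);O=np.array([513.5,170.7,0])
for n in('top0','scene0','top5','scene5'):
    s=load(n+'.npz');C=cloud(s)
    F=np.stack([(C-O)@x,(C-O)@y,C[...,2]],-1)
    A=(s['frame'].max(2)<60)&(np.hypot(F[...,0],F[...,1]-128)<40)&(F[...,2]>225)&(F[...,2]<302); P=F[A]
    print(n,np.histogram(P[:,2],bins=range(258,304,2))[0])
"
```

```text
top0 [ 0  1  4  3  1  2  2  4  5  1  4  3  4  4  3  6 12 29 34 22  5  0]
scene0 [ 1  0  2  2  1  1  2  4  1  5  2  3  2  4  2  3 14 13 17 10  9  2]
top5 [ 4  2  4  1  2  2  8 12 24 22  6  1  1  0  0  0  0  0  0  0  0  0]
scene5 [ 3  4  2  6  3  8 14 14 21 12 11  1  1  0  0  0  0  0  0  0  0  0]
```

Emit:
{"name": "servo_tool", "arguments": {
  "rows": [2,0,1,0.12,60,2,0,1,0.24,60,2,30,1,0.38,60,2,70,1,0.38,60,2,92,1,0.38,60]
}}

```text
time_s: 18.53
position: [542.3, 390.3, 229.0]
eef_rot: [[-0.303, -0.022, 0.953], [-0.953, -0.004, -0.303], [0.011, -1.0, -0.02]]
contact_force: [0.6, -1.0, -0.4]
finger_gap: 60.3
```

```bash
python3 -c "
from h import *
goal(544,392,232,-18)"
```

```text
18.53 [542.3 390.3 229. ] x [-0.303 -0.953  0.011] z [ 0.953 -0.303 -0.02 ] gap 60.3 F [ 0.6 -1.  -0.4] q [ -5.  39. -52.  84.  30.  73. -77.]
jaw now -17.7 delta -0.3
MOVE [-2.1 -3.1  1. ] turn 0.006 dist 4
```

Emit:
{"name": "servo_tool", "arguments": {
  "rows": [-2,-3,1,0,10,-2,-3,1,0,10,-2,-3,1,0,10,-2,-3,1,0,10,-2,-3,1,0,10]
}}

```text
time_s: 18.95
position: [544.6, 393.0, 234.3]
eef_rot: [[-0.302, -0.02, 0.953], [-0.953, -0.002, -0.302], [0.007, -1.0, -0.018]]
contact_force: [-1.3, 0.2, 2.8]
finger_gap: 16.6
```

Emit:
{"name": "servo_tool", "arguments": {
  "rows": [0,0,0,0,10,0,0,0,0,10,0,0,0,0,10]
}}

```text
time_s: 19.2
position: [544.7, 393.0, 234.4]
eef_rot: [[-0.302, -0.019, 0.953], [-0.953, -0.002, -0.302], [0.008, -1.0, -0.018]]
contact_force: [-0.7, 0.4, -3.3]
finger_gap: 16.5
```

```bash
python3 -c "
from h import *
arc(9,step=-7,S=(520,298))"
```

```text
19.2 [544.7 393.  234.4] x [-0.302 -0.953  0.008] z [ 0.953 -0.302 -0.018] gap 16.5 F [-0.7  0.4 -3.3] q [ -5.  39. -52.  84.  30.  73. -77.]
r 98.14305635099639 ang 75.45137011945067
1 [ 3.2 -0.2 11.8] 0.122
2 [ 4.8 -0.4 23.3] 0.244
3 [ 7.7 -0.6 34.5] 0.367
4 [11.9 -0.7 45.3] 0.489
5 [17.4 -0.9 55.5] 0.611
6 [24.2 -1.  64.9] 0.733
7 [32.  -1.1 73.5] 0.855
8 [40.8 -1.1 81. ] 0.977
9 [50.5 -1.2 87.4] 1.1
```

Emit:
{"name": "servo_tool", "arguments": {
  "rows": [1,0,12,0.12,10,3,0,23,0.24,10,6,0,35,0.36,10,11,0,45,0.48,10,16,0,55,0.6,10]
}}

```text
time_s: 19.62
position: [592.9, 363.4, 234.4]
eef_rot: [[-0.79, -0.017, 0.613], [-0.613, 0.003, -0.79], [0.012, -1.0, -0.013]]
contact_force: [0.4, 2.7, -2.8]
finger_gap: 16.3
```

```bash
python3 -c "
from h import *
arc(6,step=-6,S=(520,298))"
```

```text
19.62 [592.9 363.4 234.4] x [-0.79  -0.613  0.012] z [ 0.613 -0.79  -0.013] gap 16.3 F [ 0.4  2.7 -2.8] q [  -6.   38.  -44.   80.   26.   73. -104.]
r 97.93697522975533 ang 41.89962748045728
1 [ 2.7 -0.1 10.1] 0.105
2 [ 3.6 -0.2 20.1] 0.209
3 [ 5.5 -0.3 29.8] 0.314
4 [ 8.4 -0.4 39.3] 0.419
5 [12.3 -0.5 48.5] 0.524
6 [17.1 -0.5 57.2] 0.628
```

Emit:
{"name": "servo_tool", "arguments": {
  "rows": [1,0,10,0.1,10,2,0,20,0.2,10,4,0,30,0.31,10,7,0,39,0.42,10,7,0,39,0.42,10]
}}

```text
time_s: 20.03
position: [612.7, 327.9, 234.4]
eef_rot: [[-0.973, -0.016, 0.232], [-0.232, 0.004, -0.973], [0.014, -1.0, -0.008]]
contact_force: [3.0, 1.2, -4.0]
finger_gap: 16.2
```

```bash
python3 -c "
from h import *
arc(4,step=-2,S=(520,298))"
```

```text
20.03 [612.7 327.9 234.4] x [-0.973 -0.232  0.014] z [ 0.232 -0.973 -0.008] gap 16.2 F [ 3.   1.2 -4. ] q [  -6.   37.  -39.   80.   22.   71. -122.]
r 97.36337810907264 ang 17.86755564494624
1 [2.2 0.  3.5] 0.035
2 [ 2.1 -0.   6.8] 0.07
3 [ 2.1 -0.  10.1] 0.105
4 [ 2.3 -0.1 13.4] 0.14
```

Emit:
{"name": "servo_tool", "arguments": {
  "rows": [0,0,2,0,10,0,0,4,0,10,0,0,6,0,10,0,0,6,0,10]
}}

```text
time_s: 20.37
position: [612.7, 327.8, 234.5]
eef_rot: [[-0.971, -0.015, 0.239], [-0.239, 0.012, -0.971], [0.012, -1.0, -0.015]]
contact_force: [3.6, 12.0, -8.7]
finger_gap: 16.2
```

```bash
python3 -c "
from h import *
arc(1,step=-2,S=(520,298))"
```

```text
20.37 [612.7 327.8 234.5] x [-0.971 -0.239  0.012] z [ 0.239 -0.971 -0.015] gap 16.2 F [ 3.6 12.  -8.7] q [  -5.   37.  -39.   81.   22.   71. -122.]
r 97.40383663456295 ang 17.824021494795797
1 [ 2.2 -0.   3.5] 0.035
```

Emit:
{"name": "servo_tool", "arguments": {
  "rows": [0,0,0,0,60,0,0,0,0,60,0,0,0,0,60,0,-40,0,0,60,0,-80,0,0,60]
}}

```text
time_s: 20.78
position: [612.9, 324.6, 312.7]
eef_rot: [[-0.971, -0.021, 0.239], [-0.24, 0.008, -0.971], [0.018, -1.0, -0.013]]
contact_force: [0.2, 1.4, 1.0]
finger_gap: 60.0
```

```bash
python3 -c "
from h import *
goal(560,0,300,-90)
s=snap('scene','s6');crop(s,300,60,430,190,5,'s6c')
# cartons etc from both views
t=load('top0.npz');a=load('scene0.npz')
C0={'flatA':((294,200),27),'flatB':((298,237),27),'flatC':((330,234),27),'flatD':((361,197),27),'long':((359,159),39),'botA':((330,160),91),'botB':((367,233),91)}
def find(s,uv,z,big):
    g=s['frame'].min(2).astype(int); m=(g>135).astype(np.uint8)
    k,l,st,ce=cv2.connectedComponentsWithStats(m)
    i=l[uv[1],uv[0]]; 
    c,_=cv2.findContours((l==i).astype(np.uint8),cv2.RETR_EXTERNAL,cv2.CHAIN_APPROX_NONE)
    c=max(c,key=cv2.contourArea).reshape(-1,2)
    P=plane(s,c,z)[:,:2].astype(np.float32)
    return cv2.minAreaRect(P)
for n,(uv,z) in C0.items():
    r=find(t,uv,z,0); uv2=pix(a,[[*r[0],z]])[0].round().astype(int)
    r2=find(a,tuple(uv2),z,0)
    f=lambda r:(np.round(r[0],1),np.round(r[1],1),round(r[2],1))
    print(n,f(r),f(r2),'depth z',t['depth'][uv[1],uv[0]] and np.round(cloud(t)[uv[1],uv[0],2],1))
"
```

```text
20.78 [612.9 324.6 312.7] x [-0.971 -0.24   0.018] z [ 0.239 -0.971 -0.013] gap 60.0 F [0.2 1.4 1. ] q [  -5.   34.  -40.   75.   20.   79. -120.]
jaw now -76.2 delta -13.8
MOVE [128.8  11.2 302.6] turn 0.242 dist 329
flatA (array([557.4, -30.8]), array([47.3, 93.1]), 85.9) (array([471.6, 240.5]), array([1303.6, 1208.8]), 51.8) depth z 28.0
flatB (array([437.8, -40.2]), array([95.3, 47.5]), 7.3) (array([471.6, 240.5]), array([1303.6, 1208.8]), 51.8) depth z 29.5
flatC (array([ 442.5, -144.3]), array([45.2, 93.6]), 88.0) (array([ 443.2, -144.5]), array([48.5, 95.1]), 86.3) depth z 33.4
flatD (array([ 561.9, -248.8]), array([95.5, 47.8]), 3.2) (array([ 561.4, -248.4]), array([95.6, 47.4]), 3.8) depth z 27.7
long (array([ 682.3, -247. ]), array([100. ,  37.8]), 5.0) (array([ 681.2, -247.9]), array([100.3,  36.8]), 5.0) depth z 45.7
botA (array([ 672.7, -144.1]), array([40.5, 43.9]), 87.7) (array([ 681.9, -153.6]), array([45.8, 44. ]), 84.2) depth z 92.5
botB (array([ 442. , -251.5]), array([42.5, 42.8]), 5.9) (array([ 449.8, -261.2]), array([46.2, 44.5]), 5.0) depth z 89.5
```

View pics/s6c.png

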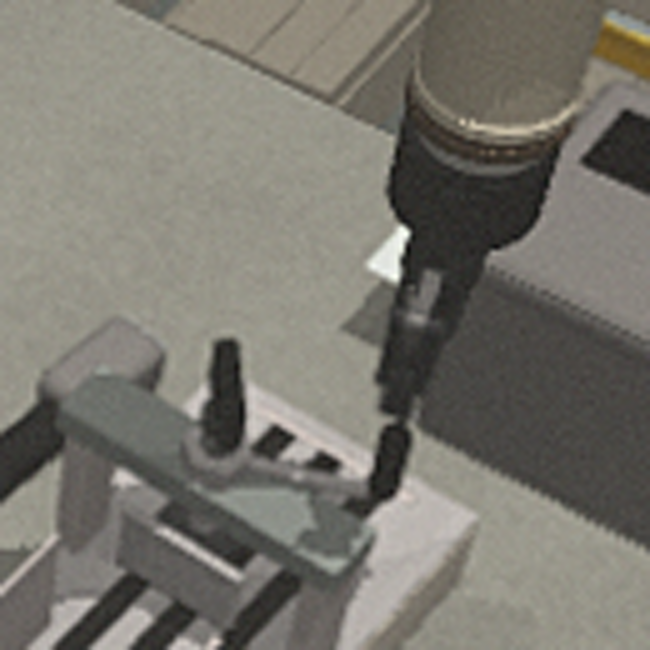

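Emit:
{"name": "servo_tool", "arguments": {
  "rows": [40,0,100,0.12,85,80,0,200,0.24,85,120,10,300,0.24,85,120,10,300,0.24,85,120,10,300,0.24,85]
}}

```text
time_s: 21.25
position: [586.4, 118.1, 314.8]
eef_rot: [[-1.0, -0.005, 0.001], [-0.001, 0.015, -1.0], [0.005, -1.0, -0.015]]
contact_force: [0.8, -0.4, 0.2]
finger_gap: 84.9
```

```bash
python3 -c "
from h import *
goal(557,-30.8,120,85.9)"
```

```text
21.25 [586.4 118.1 314.8] x [-1.    -0.001  0.005] z [ 0.001 -1.    -0.015] gap 84.9 F [ 0.8 -0.4  0.2] q [  15.   22.  -38.   90.   13.   73. -114.]
jaw now -89.9 delta -4.2
MOVE [ 28.6 192.7 151.8] turn 0.073 dist 247
```

Emit:
{"name": "servo_tool", "arguments": {
  "rows": [29,193,152,0.07,85,29,193,152,0.07,85,29,193,152,0.07,85,29,193,152,0.07,85,29,193,152,0.07,85]
}}

```text
time_s: 21.67
position: [561.4, -8.6, 150.7]
eef_rot: [[-0.998, -0.003, -0.069], [0.069, 0.014, -0.998], [0.004, -1.0, -0.014]]
contact_force: [1.3, 0.6, -0.3]
finger_gap: 84.9
```

```bash
python3 -c "
from h import *
s=snap('top','t7')
goal(557,-30.8,8,85.9)"
```

```text
21.72 [555.9 -16.2 143.5] x [-0.997  0.075  0.016] z [-0.075 -0.997 -0.009] gap 84.9 F [-3.  -5.9 -4.2] q [  24.   27.  -32.  106.   17.   53. -109.]
jaw now -94.3 delta 0.2
MOVE [ -4.4 135.3  15.7] turn -0.004 dist 136
```

View pics/t7.png

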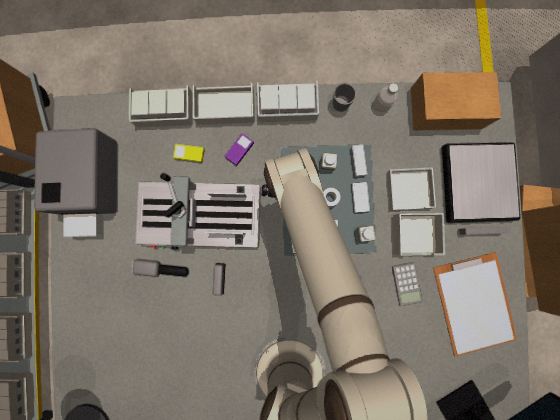

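Emit:
{"name": "servo_tool", "arguments": {
  "rows": [-4,40,16,0,85,-4,80,16,0,85,-4,110,16,0,85,-4,110,16,0,85,-4,110,16,0,85]
}}

```text
time_s: 22.13
position: [555.1, -31.2, 32.1]
eef_rot: [[-0.997, -0.02, -0.075], [0.075, 0.011, -0.997], [0.021, -1.0, -0.01]]
contact_force: [0.2, -0.3, 1.1]
finger_gap: 85.0
```

```bash
python3 -c "
from h import *
goal(557.4,-30.8,8,85.9)"
```

```text
22.13 [555.1 -31.2  32.1] x [-0.997  0.075  0.021] z [-0.075 -0.997 -0.01 ] gap 85.0 F [ 0.2 -0.3  1.1] q [  22.   37.  -27.  109.   23.   41. -113.]
jaw now -94.3 delta 0.2
MOVE [-2.8 24.  -0.4] turn -0.004 dist 24
```

Emit:
{"name": "servo_tool", "arguments": {
  "rows": [-2,24,0,0,85,-2,24,0,0,85,-2,24,0,0,40,-2,24,0,0,40,-2,24,0,0,40]
}}

```text
time_s: 22.55
position: [558.5, -31.0, 10.7]
eef_rot: [[-0.997, -0.016, -0.075], [0.075, 0.011, -0.997], [0.017, -1.0, -0.009]]
contact_force: [0.6, -0.3, 0.1]
finger_gap: 50.7
```

Emit:
{"name": "servo_tool", "arguments": {
  "rows": [0,0,0,0,40,0,0,0,0,40,0,0,0,0,40,0,-40,0,0,40,0,-80,0,0,40]
}}

```text
time_s: 22.97
position: [556.4, -31.6, 88.5]
eef_rot: [[-0.997, -0.024, -0.074], [0.074, 0.012, -0.997], [0.025, -1.0, -0.01]]
contact_force: [2.1, 0.6, -0.8]
finger_gap: 46.6
```

```bash
python3 -c "
from h import *
goal(513,158,220,86.7)"
```

```text
22.97 [556.4 -31.6  88.5] x [-0.997  0.074  0.025] z [-0.074 -0.997 -0.01 ] gap 46.6 F [ 2.1  0.6 -0.8] q [  24.   32.  -30.  107.   20.   48. -110.]
jaw now -94.3 delta 1.0
MOVE [  60.7 -128.1 -187.2] turn -0.017 dist 235
```

Emit:
{"name": "servo_tool", "arguments": {
  "rows": [0,-40,-10,0,40,10,-80,-30,0,40,25,-100,-70,0,40,40,-105,-110,-0.02,40,61,-105,-150,-0.02,40]
}}

```text
time_s: 23.38
position: [515.9, 110.3, 198.7]
eef_rot: [[-0.998, -0.019, -0.056], [0.056, 0.012, -0.998], [0.02, -1.0, -0.011]]
contact_force: [0.8, 1.7, -1.0]
finger_gap: 46.4
```

```bash
python3 -c "
from h import *
goal(513,158,190,86.7)"
```

```text
23.38 [515.9 110.3 198.7] x [-0.998  0.056  0.02 ] z [-0.056 -0.998 -0.011] gap 46.4 F [ 0.8  1.7 -1. ] q [  16.   21.  -37.  107.   14.   57. -120.]
jaw now -93.2 delta -0.1
MOVE [  5.4   9.3 -47.3] turn 0.002 dist 49
```

Emit:
{"name": "servo_tool", "arguments": {
  "rows": [5,0,-40,0,40,5,10,-47,0,40,5,40,-47,0,40,5,80,-47,0,40,5,105,-47,0,40]
}}

```text
time_s: 23.8
position: [510.2, 158.5, 91.8]
eef_rot: [[-0.998, -0.021, -0.055], [0.055, 0.012, -0.998], [0.021, -1.0, -0.01]]
contact_force: [-0.7, -0.8, -1.5]
finger_gap: 46.5
```

```bash
python3 -c "
from h import *
goal(513,158,79,86.7)"
```

```text
23.8 [510.2 158.5  91.8] x [-0.998  0.055  0.021] z [-0.055 -0.998 -0.01 ] gap 46.5 F [-0.7 -0.8 -1.5] q [   7.   30.  -34.  111.   21.   46. -131.]
jaw now -93.1 delta -0.2
MOVE [-3.1 12.7  0.4] turn 0.003 dist 13
```

Emit:
{"name": "servo_tool", "arguments": {
  "rows": [-3,8,0,0,40,-3,12,0,0,40,-3,12,0,0,80,-3,12,0,0,80,-3,12,0,0,80]
}}

```text
time_s: 24.22
position: [514.5, 158.9, 81.1]
eef_rot: [[-0.998, -0.018, -0.055], [0.055, 0.012, -0.998], [0.019, -1.0, -0.011]]
contact_force: [0.6, 0.4, 0.1]
finger_gap: 79.4
```

Emit:
{"name": "servo_tool", "arguments": {
  "rows": [0,0,0,0,85,0,-35,0,0,85,0,-75,0,0,85,0,-110,0,0,85,0,-130,0,0,85]
}}

```text
time_s: 24.63
position: [519.0, 158.3, 216.1]
eef_rot: [[-0.998, -0.011, -0.055], [0.055, 0.014, -0.998], [0.012, -1.0, -0.013]]
contact_force: [1.4, 0.1, 0.5]
finger_gap: 85.1
```

```bash
python3 -c "
from h import *
s=snap('scene','s8');crop(s,250,140,380,250,6,'s8c')
goal(438,-40,120,97.3)"
```

```text
24.68 [520.8 158.8 218.9] x [-0.998  0.055  0.008] z [-0.055 -0.998 -0.014] gap 85.3 F [1.7 0.3 1.7] q [  12.   21.  -38.  104.   14.   60. -125.]
jaw now -93.2 delta 10.5
MOVE [ 71.   96.5 204.5] turn -0.182 dist 237
```

View pics/s8c.png

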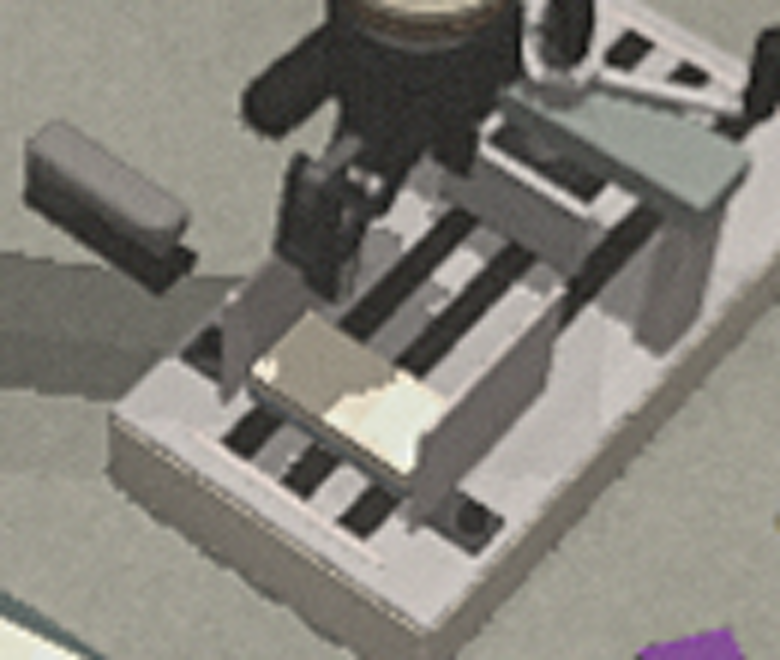

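```bash
cat >> h.py <<'E'
FY=np.array([.0576,.9983,0]);FX=np.array([.9983,-.0576,0]);FO=np.array([513.5,170.7,0])
def feed(P): P=np.asarray(P); return np.stack([(P-FO)@FX,(P-FO)@FY,P[...,2]],-1)
def stack(s,ztop):
    F=feed(cloud(s)); m=(abs(F[...,0])<56)&(abs(F[...,1])<90)&(abs(F[...,2]-ztop)<6)
    P=F[m]; print("top face",len(P),P.mean(0).round(1),cv2.minAreaRect(P[:,:2].astype(np.float32)))
E
python3 -c "
from h import *
stack(load('s8.npz'),94); print(feed(plane(load('s8.npz'),[[308.3,205.8]],94)))"
```

```text
top face 441 [ -6.8 -17.6  93.7] ((-1.6486015319824219, 4.5984649658203125), (111.88358306884766, 107.64276123046875), 1.7195919752120972)
[[ -2.19705901 -18.61667067  94.        ]]
```

Emit:
{"name": "servo_tool", "arguments": {
  "rows": [14,0,41,-0.06,85,28,10,82,-0.12,85,42,30,123,-0.18,85,56,65,164,-0.18,85,70,90,204,-0.18,85]
}}

```text
time_s: 25.1
position: [449.0, -18.2, 143.3]
eef_rot: [[-0.992, -0.003, 0.125], [-0.125, 0.013, -0.992], [0.001, -1.0, -0.014]]
contact_force: [1.4, -1.7, -0.3]
finger_gap: 85.1
```

```bash
python3 -c "
from h import *
goal(438,-40.2,40,97.3)"
```

```text
25.1 [449.  -18.2 143.3] x [-0.992 -0.125  0.001] z [ 0.125 -0.992 -0.014] gap 85.1 F [ 1.4 -1.7 -0.3] q [ 32.  17. -37. 121.  13.  46. -96.]
jaw now -82.8 delta 0.1
MOVE [ 13.5 103.   21.8] turn -0.002 dist 106
```

Emit:
{"name": "servo_tool", "arguments": {
  "rows": [13,30,22,0,85,13,70,22,0,85,13,103,22,0,85,13,103,22,0,85,13,103,22,0,85]
}}

```text
time_s: 25.52
position: [437.5, -39.7, 39.5]
eef_rot: [[-0.992, -0.006, 0.125], [-0.126, 0.015, -0.992], [0.004, -1.0, -0.015]]
contact_force: [-0.6, 0.2, -0.8]
finger_gap: 84.8
```

```bash
python3 -c "
from h import *
goal(438,-40.2,9,97.3)"
```

```text
25.52 [437.5 -39.7  39.5] x [-0.992 -0.126  0.004] z [ 0.125 -0.992 -0.015] gap 84.8 F [-0.6  0.2 -0.8] q [  28.   27.  -30.  125.   23.   33. -102.]
jaw now -82.8 delta 0.1
MOVE [-0.6 30.5  1. ] turn -0.002 dist 31
```

Emit:
{"name": "servo_tool", "arguments": {
  "rows": [-1,30,1,0,85,-1,30,1,0,85,-1,30,1,0,40,-1,30,1,0,40,-1,30,1,0,40]
}}

```text
time_s: 25.93
position: [440.2, -40.2, 11.6]
eef_rot: [[-0.992, -0.003, 0.126], [-0.126, 0.014, -0.992], [0.001, -1.0, -0.014]]
contact_force: [0.4, 0.4, 0.0]
finger_gap: 51.2
```

Emit:
{"name": "servo_tool", "arguments": {
  "rows": [0,0,0,0,40,0,0,0,0,40,0,0,0,0,40,0,-40,0,0,40,0,-80,0,0,40]
}}

```text
time_s: 26.35
position: [437.3, -40.4, 90.2]
eef_rot: [[-0.992, -0.011, 0.127], [-0.127, 0.017, -0.992], [0.008, -1.0, -0.018]]
contact_force: [2.2, -0.9, -0.3]
finger_gap: 46.1
```

```bash
python3 -c "
from h import *
goal(513,156,215,86.7)"
```

```text
26.35 [437.3 -40.4  90.2] x [-0.992 -0.127  0.008] z [ 0.127 -0.992 -0.018] gap 46.1 F [ 2.2 -0.9 -0.3] q [ 32.  22. -34. 124.  18.  40. -97.]
jaw now -82.7 delta -10.6
MOVE [ -98.9 -122.4 -187.4] turn 0.185 dist 245
```

Emit:
{"name": "servo_tool", "arguments": {
  "rows": [0,-40,0,0.05,40,-20,-80,-15,0.1,40,-40,-110,-50,0.15,40,-60,-120,-90,0.185,40,-80,-122,-130,0.185,40]
}}

```text
time_s: 26.77
position: [497.4, 78.7, 214.7]
eef_rot: [[-0.998, -0.005, -0.064], [0.064, 0.015, -0.998], [0.006, -1.0, -0.015]]
contact_force: [1.0, 0.5, -1.3]
finger_gap: 46.4
```

```bash
python3 -c "
from h import *
goal(513,156,210,86.7)"
```

```text
26.77 [497.4  78.7 214.7] x [-0.998  0.064  0.006] z [-0.064 -0.998 -0.015] gap 46.4 F [ 1.   0.5 -1.3] q [  22.   17.  -39.  110.   12.   57. -116.]
jaw now -93.7 delta 0.4
MOVE [-10.7   5.8 -78. ] turn -0.006 dist 79
```

Emit:
{"name": "servo_tool", "arguments": {
  "rows": [-5,0,-40,0,40,-10,5,-78,0,40,-10,20,-78,0,40,-10,60,-78,0,40,-10,95,-78,0,40]
}}

```text
time_s: 27.18
position: [512.6, 158.7, 120.7]
eef_rot: [[-0.998, -0.002, -0.062], [0.062, 0.016, -0.998], [0.003, -1.0, -0.016]]
contact_force: [0.0, -1.2, -1.4]
finger_gap: 46.4
```

```bash
python3 -c "
from h import *
goal(513,156,104,86.7)"
```

```text
27.18 [512.6 158.7 120.7] x [-0.998  0.062  0.003] z [-0.062 -0.998 -0.016] gap 46.4 F [ 0.  -1.2 -1.4] q [  10.   28.  -37.  110.   21.   48. -131.]
jaw now -93.5 delta 0.2
MOVE [-0.6 16.6  3. ] turn -0.004 dist 17
```

Emit:
{"name": "servo_tool", "arguments": {
  "rows": [-1,8,3,0,40,-1,16,3,0,40,-1,16,3,0,40,-1,16,3,0,80,-1,16,3,0,80]
}}

```text
time_s: 27.6
position: [514.9, 156.2, 106.3]
eef_rot: [[-0.998, 0.001, -0.062], [0.062, 0.017, -0.998], [-0.0, -1.0, -0.017]]
contact_force: [0.1, -0.3, -0.3]
finger_gap: 69.1
```

Emit:
{"name": "servo_tool", "arguments": {
  "rows": [0,0,0,0,85,0,-35,0,0,85,0,-75,0,0,85,0,-110,0,0,85,0,-115,20,0,85]
}}

```text
time_s: 28.02
position: [517.3, 140.3, 228.9]
eef_rot: [[-0.998, 0.014, -0.056], [0.057, 0.022, -0.998], [-0.012, -1.0, -0.023]]
contact_force: [1.2, 0.6, 0.9]
finger_gap: 84.8
```

```bash
python3 -c "
from h import *
s=snap('scene','s9');crop(s,250,140,380,250,5,'s9c');stack(s,118)
goal(443,-144.4,120,87)"
```

```text
top face 449 [ -2.  -18.8 117.8] ((-7.248966217041016, 6.355155944824219), (102.65563201904297, 102.78755950927734), 4.047125816345215)
28.07 [516.9 132.4 226.5] x [-0.998  0.063 -0.01 ] z [-0.063 -0.998 -0.017] gap 85.4 F [ 0.2 -4.2 -1.1] q [  17.   19.  -40.  106.   14.   59. -123.]
jaw now -93.6 delta 0.6
MOVE [ 57.3 101.3 282.6] turn -0.011 dist 306
```

View pics/s9c.png

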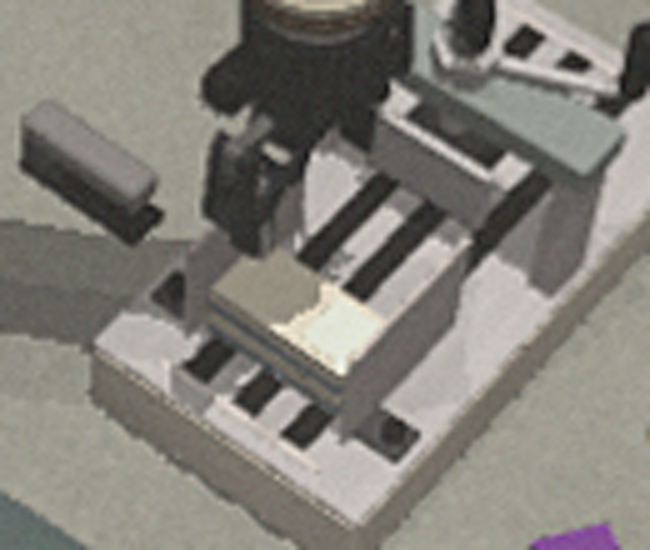

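Emit:
{"name": "servo_tool", "arguments": {
  "rows": [8,0,41,0,85,16,0,82,0,85,24,10,123,0,85,40,30,200,0,85,57,60,283,0,85]
}}

```text
time_s: 28.48
position: [464.9, -65.0, 190.9]
eef_rot: [[-0.998, 0.013, -0.063], [0.064, 0.014, -0.998], [-0.012, -1.0, -0.015]]
contact_force: [0.5, 0.0, -0.1]
finger_gap: 84.8
```

```bash
python3 -c "
from h import *
goal(443,-144.4,70,87)"
```

```text
28.48 [464.9 -65.  190.9] x [-0.998  0.064 -0.012] z [-0.063 -0.998 -0.015] gap 84.8 F [ 0.5  0.  -0.1] q [ 37.  14. -36. 117.   9.  52. -97.]
jaw now -93.6 delta 0.6
MOVE [ 18.2 119.5  82.4] turn -0.011 dist 146
```

Emit:
{"name": "servo_tool", "arguments": {
  "rows": [9,10,40,0,85,18,40,82,-0.01,85,18,75,82,-0.01,85,18,110,82,-0.01,85,18,140,82,-0.01,85]
}}

```text
time_s: 28.9
position: [442.1, -145.5, 47.5]
eef_rot: [[-0.998, 0.012, -0.058], [0.058, 0.014, -0.998], [-0.011, -1.0, -0.015]]
contact_force: [0.1, 0.7, 0.7]
finger_gap: 84.9
```

```bash
python3 -c "
from h import *
goal(443,-144.4,9,87)"
```

```text
28.9 [ 442.1 -145.5   47.5] x [-0.998  0.058 -0.011] z [-0.058 -0.998 -0.015] gap 84.9 F [0.1 0.7 0.7] q [ 39.  27. -27. 122.  20.  34. -96.]
jaw now -93.3 delta 0.3
MOVE [-0.4 38.5 -0.6] turn -0.006 dist 38
```

Emit:
{"name": "servo_tool", "arguments": {
  "rows": [0,36,0,0,85,0,38,0,0,85,0,38,0,0,85,0,38,0,0,40,0,38,0,0,40]
}}

```text
time_s: 29.32
position: [444.7, -145.5, 11.8]
eef_rot: [[-0.998, 0.016, -0.058], [0.058, 0.012, -0.998], [-0.015, -1.0, -0.013]]
contact_force: [0.3, -0.8, -0.0]
finger_gap: 63.0
```

Emit:
{"name": "servo_tool", "arguments": {
  "rows": [0,0,0,0,40,0,0,0,0,40,0,0,0,0,40,0,0,0,0,40,0,-35,0,0,40]
}}

```text
time_s: 29.73
position: [441.4, -145.0, 44.7]
eef_rot: [[-0.998, 0.01, -0.058], [0.058, 0.015, -0.998], [-0.009, -1.0, -0.015]]
contact_force: [0.6, -0.8, -1.2]
finger_gap: 46.1
```

```bash
python3 -c "
from h import *
goal(513,156,230,86.7)"
```

```text
29.73 [ 441.4 -145.    44.7] x [-0.998  0.058 -0.009] z [-0.058 -0.998 -0.015] gap 46.1 F [ 0.6 -0.8 -1.2] q [ 39.  28. -27. 122.  21.  34. -96.]
jaw now -93.3 delta -0.0
MOVE [ -55.9 -180.1 -307.4] turn 0.0 dist 361
```

Emit:
{"name": "servo_tool", "arguments": {
  "rows": [0,-40,0,0,40,0,-80,-5,0,40,-10,-115,-25,0,40,-15,-145,-55,0,40,-20,-175,-85,0,40]
}}

```text
time_s: 30.15
position: [464.9, -65.2, 223.6]
eef_rot: [[-0.998, 0.015, -0.06], [0.06, 0.012, -0.998], [-0.014, -1.0, -0.013]]
contact_force: [2.0, 0.4, -1.4]
finger_gap: 46.1
```

Emit:
{"name": "servo_tool", "arguments": {
  "rows": [-10,-5,-40,0,40,-20,-5,-80,0,40,-26,-5,-120,0,40,-33,-5,-160,0,40,-36,-5,-180,0,40]
}}

```text
time_s: 30.57
position: [512.2, 118.3, 234.3]
eef_rot: [[-0.998, 0.02, -0.054], [0.055, 0.014, -0.998], [-0.019, -1.0, -0.016]]
contact_force: [-0.2, 0.2, -1.4]
finger_gap: 46.0
```

```bash
python3 -c "
from h import *
goal(513,156,210,86.7)"
```

```text
30.57 [512.2 118.3 234.3] x [-0.998  0.055 -0.019] z [-0.054 -0.998 -0.016] gap 46.0 F [-0.2  0.2 -1.4] q [  20.   18.  -43.  107.   13.   59. -121.]
jaw now -93.1 delta -0.2
MOVE [  1.8  24.8 -37.3] turn 0.003 dist 45
```

Emit:
{"name": "servo_tool", "arguments": {
  "rows": [2,0,-37,0,40,2,25,-37,0,40,2,60,-37,0,40,2,88,-37,0,40,2,95,-37,0,40]
}}

```text
time_s: 30.98
position: [511.7, 155.8, 137.5]
eef_rot: [[-0.998, 0.016, -0.054], [0.054, 0.012, -0.998], [-0.016, -1.0, -0.013]]
contact_force: [-0.7, -1.0, -1.1]
finger_gap: 45.9
```

```bash
python3 -c "
from h import *
goal(513,155,127,86.7)"
```

```text
30.98 [511.7 155.8 137.5] x [-0.998  0.054 -0.016] z [-0.054 -0.998 -0.013] gap 45.9 F [-0.7 -1.  -1.1] q [  12.   26.  -39.  111.   21.   49. -131.]
jaw now -93.1 delta -0.2
MOVE [-1.1 10.5  0.8] turn 0.004 dist 11
```

Emit:
{"name": "servo_tool", "arguments": {
  "rows": [-1,5,1,0,40,-1,10,1,0,40,-1,10,1,0,40,-1,10,1,0,80,-1,10,1,0,80]
}}

```text
time_s: 31.4
position: [514.3, 154.9, 129.4]
eef_rot: [[-0.998, 0.02, -0.054], [0.055, 0.013, -0.998], [-0.019, -1.0, -0.014]]
contact_force: [0.6, 1.1, -0.4]
finger_gap: 69.0
```

Emit:
{"name": "servo_tool", "arguments": {
  "rows": [0,0,0,0,85,0,-35,0,0,85,0,-75,0,0,85,0,-100,0,0,85,0,-105,20,0,85]
}}

```text
time_s: 31.82
position: [514.0, 139.1, 240.3]
eef_rot: [[-0.998, 0.03, -0.049], [0.049, 0.018, -0.999], [-0.029, -0.999, -0.019]]
contact_force: [0.8, 0.1, 0.2]
finger_gap: 85.3
```

```bash
python3 -c "
from h import *
s=snap('scene','s10');crop(s,250,140,380,250,5,'s10c');stack(s,142);cv2.imwrite('pics/s10.png',s['frame'])
goal(561.6,-248.6,120,93.5)"
```

```text
top face 477 [  0.9 -19.2 141.9] ((-1.1389884948730469, 3.447479248046875), (110.31974029541016, 103.51478576660156), 0.8428317308425903)
31.87 [513.7 131.4 238.4] x [-0.998  0.055 -0.026] z [-0.055 -0.998 -0.013] gap 85.4 F [ 0.8 -4.  -0.3] q [  19.   18.  -43.  107.   14.   59. -123.]
jaw now -93.1 delta 6.6
MOVE [-65.7 115.2 378.3] turn -0.116 dist 401
```

View pics/s10.png

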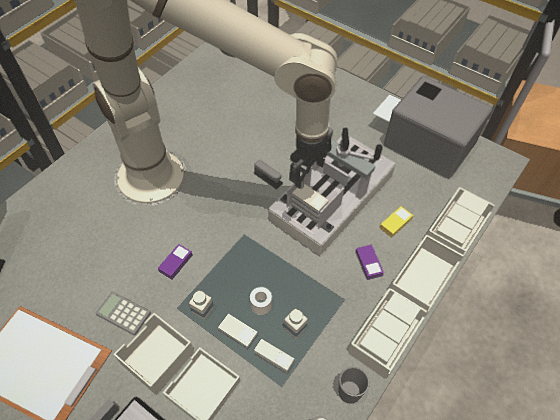

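Emit:
{"name": "servo_tool", "arguments": {
  "rows": [-7,0,41,-0.06,85,-14,0,82,-0.12,85,-21,0,123,-0.12,85,-30,10,165,-0.12,85,-36,20,206,-0.12,85]
}}

```text
time_s: 32.28
position: [539.0, -72.8, 218.5]
eef_rot: [[-0.998, 0.029, 0.064], [-0.064, 0.011, -0.998], [-0.03, -1.0, -0.009]]
contact_force: [0.3, 0.1, -0.5]
finger_gap: 84.9
```

```bash
python3 -c "
from h import *
goal(561.6,-248.6,110,93.5)"
```

```text
32.28 [539.  -72.8 218.5] x [-0.998 -0.064 -0.03 ] z [ 0.064 -0.998 -0.009] gap 84.9 F [ 0.3  0.1 -0.5] q [ 38.  20. -39. 106.  14.  57. -94.]
jaw now -86.3 delta -0.2
MOVE [ -8.1 107.2 177.8] turn 0.003 dist 208
```

Emit:
{"name": "servo_tool", "arguments": {
  "rows": [-2,0,41,0,85,-4,10,82,0,85,-6,40,120,0,85,-8,70,155,0,85,-8,107,178,0,85]
}}

```text
time_s: 32.7
position: [561.5, -244.9, 122.4]
eef_rot: [[-0.998, 0.032, 0.06], [-0.06, 0.007, -0.998], [-0.033, -0.999, -0.005]]
contact_force: [1.3, -0.9, -0.2]
finger_gap: 85.5
```

```bash
python3 -c "
from h import *
goal(561.6,-248.6,40,93.5)"
```

```text
32.7 [ 561.5 -244.9  122.4] x [-0.998 -0.06  -0.033] z [ 0.06  -0.998 -0.005] gap 85.5 F [ 1.3 -0.9 -0.2] q [ 46.  33. -32. 101.  21.  51. -82.]
jaw now -86.5 delta 0.0
MOVE [ 2.8 82.3  4.2] turn -0.001 dist 82
```

Emit:
{"name": "servo_tool", "arguments": {
  "rows": [3,40,4,0,85,3,82,4,0,85,3,82,4,0,85,3,82,4,0,85]
}}

```text
time_s: 33.03
position: [558.7, -247.0, 37.3]
eef_rot: [[-0.998, 0.026, 0.06], [-0.06, 0.011, -0.998], [-0.026, -1.0, -0.01]]
contact_force: [0.3, 0.4, -0.0]
finger_gap: 84.9
```

```bash
python3 -c "
from h import *
goal(561.6,-248.6,9,93.5)"
```

```text
33.03 [ 558.7 -247.    37.3] x [-0.998 -0.06  -0.026] z [ 0.06  -0.998 -0.01 ] gap 84.9 F [ 0.3  0.4 -0. ] q [ 43.  40. -29. 103.  25.  43. -84.]
jaw now -86.5 delta 0.0
MOVE [-2.1 28.4  2. ] turn -0.001 dist 29
```

Emit:
{"name": "servo_tool", "arguments": {
  "rows": [-2,28,2,0,85,-2,28,2,0,85,-2,28,2,0,85,-2,28,2,0,40,-2,28,2,0,40]
}}

```text
time_s: 33.45
position: [563.5, -249.0, 12.5]
eef_rot: [[-0.998, 0.03, 0.061], [-0.061, 0.009, -0.998], [-0.03, -1.0, -0.007]]
contact_force: [0.1, -0.3, 0.2]
finger_gap: 63.3
```

Emit:
{"name": "servo_tool", "arguments": {
  "rows": [0,0,0,0,40,0,0,0,0,40,0,0,0,0,40,0,0,0,0,40,0,-35,0,0,40]
}}

```text
time_s: 33.87
position: [558.7, -248.0, 43.6]
eef_rot: [[-0.998, 0.022, 0.061], [-0.061, 0.012, -0.998], [-0.023, -1.0, -0.011]]
contact_force: [-0.2, -0.5, -0.7]
finger_gap: 46.0
```

Emit:
{"name": "servo_tool", "arguments": {
  "rows": [0,-40,0,0,40,0,-80,0,0,40,5,-120,-10,0,40,12,-160,-25,0,40,15,-190,-50,0,40]
}}

```text
time_s: 34.28
position: [536.3, -204.0, 237.6]
eef_rot: [[-0.998, 0.025, 0.057], [-0.056, 0.009, -0.998], [-0.025, -1.0, -0.008]]
contact_force: [0.3, -1.0, 0.5]
finger_gap: 45.6
```

```bash
python3 -c "
from h import *
goal(513,155,245,86.7)"
```

```text
34.28 [ 536.3 -204.   237.6] x [-0.998 -0.056 -0.025] z [ 0.057 -0.998 -0.008] gap 45.6 F [ 0.3 -1.   0.5] q [ 48.  22. -37. 100.  14.  61. -80.]
jaw now -86.8 delta -6.5
MOVE [   2.8   -4.8 -359.8] turn 0.114 dist 360
```

Emit:
{"name": "servo_tool", "arguments": {
  "rows": [1,-5,-41,0.03,40,1,-5,-82,0.06,40,1,-5,-123,0.09,40,2,-5,-164,0.11,40,2,-5,-205,0.11,40]
}}

```text
time_s: 34.7
position: [522.1, 2.2, 245.5]
eef_rot: [[-0.998, 0.027, -0.054], [0.055, 0.007, -0.998], [-0.027, -1.0, -0.009]]
contact_force: [0.4, 0.6, 0.4]
finger_gap: 46.2
```

```bash
python3 -c "
from h import *
goal(513,155,245,86.7)"
```

```text
34.7 [522.1   2.2 245.5] x [-0.998  0.055 -0.027] z [-0.054 -0.998 -0.009] gap 46.2 F [0.4 0.6 0.4] q [  33.   16.  -42.  107.   12.   60. -107.]
jaw now -93.1 delta -0.2
MOVE [  17.4    1.4 -152.1] turn 0.003 dist 153
```

Emit:
{"name": "servo_tool", "arguments": {
  "rows": [5,1,-41,0,40,10,1,-82,0,40,15,1,-120,0,40,17,1,-152,0,40,17,1,-152,0,40]
}}

```text
time_s: 35.12
position: [511.8, 164.1, 247.5]
eef_rot: [[-0.999, 0.03, -0.043], [0.044, 0.012, -0.999], [-0.03, -0.999, -0.014]]
contact_force: [-0.1, 1.0, -0.4]
finger_gap: 46.2
```

```bash
python3 -c "
from h import *
goal(513,155,152,86.7)"
```

```text
35.12 [511.8 164.1 247.5] x [-0.999  0.044 -0.03 ] z [-0.043 -0.999 -0.014] gap 46.2 F [-0.1  1.  -0.4] q [  17.   18.  -45.  105.   15.   61. -126.]
jaw now -92.5 delta -0.8
MOVE [ 1.2 95.4 10.4] turn 0.014 dist 96
```

Emit:
{"name": "servo_tool", "arguments": {
  "rows": [0,0,10,0.01,40,0,30,10,0.01,40,0,60,10,0.01,40,0,80,10,0.01,40,0,80,10,0.01,40]
}}

```text
time_s: 35.53
position: [511.2, 151.6, 163.9]
eef_rot: [[-0.998, 0.024, -0.056], [0.056, 0.01, -0.998], [-0.023, -1.0, -0.011]]
contact_force: [-0.3, -1.0, -1.0]
finger_gap: 46.3
```

```bash
python3 -c "
from h import *
goal(513,154,151,86.7)"
```

```text
35.53 [511.2 151.6 163.9] x [-0.998  0.056 -0.023] z [-0.056 -0.998 -0.011] gap 46.3 F [-0.3 -1.  -1. ] q [  15.   24.  -42.  110.   20.   52. -130.]
jaw now -93.2 delta -0.1
MOVE [-1.3 12.9 -2.4] turn 0.002 dist 13
```

Emit:
{"name": "servo_tool", "arguments": {
  "rows": [-1,6,-2,0,40,-1,12,-2,0,40,-1,12,-2,0,40,-1,12,-2,0,80,-1,12,-2,0,80]
}}

```text
time_s: 35.95
position: [513.8, 153.4, 153.3]
eef_rot: [[-0.998, 0.027, -0.057], [0.057, 0.01, -0.998], [-0.026, -1.0, -0.011]]
contact_force: [0.4, 0.1, 0.2]
finger_gap: 68.7
```

Emit:
{"name": "servo_tool", "arguments": {
  "rows": [0,0,0,0,85,0,-35,0,0,85,0,-75,0,0,85,0,-80,30,0,85,0,-80,70,0,85]
}}

```text
time_s: 36.37
position: [510.1, 87.0, 236.6]
eef_rot: [[-0.998, 0.035, -0.049], [0.05, 0.013, -0.999], [-0.034, -0.999, -0.014]]
contact_force: [1.0, -0.3, -0.4]
finger_gap: 85.2
```

```bash
python3 -c "
from h import *
s=snap('scene','s11');crop(s,250,140,380,250,5,'s11c');stack(s,166)
def find(s,uv,z):
    g=s['frame'].min(2).astype(int); m=(g>140).astype(np.uint8)
    k,l,st,ce=cv2.connectedComponentsWithStats(m)
    c,_=cv2.findContours((l==l[uv[1],uv[0]]).astype(np.uint8),cv2.RETR_EXTERNAL,cv2.CHAIN_APPROX_NONE)
    c=max(c,key=cv2.contourArea).reshape(-1,2)
    r=cv2.minAreaRect(plane(s,c,z)[:,:2].astype(np.float32)); print(np.round(r[0],1),np.round(r[1],1),round(r[2],1))
find(s,(274,354),39)
# bins
for n in ('top0','scene0'):
    t=load(n+'.npz');C=cloud(t)
    for nm,zz,(x0,x1,y0,y1) in(('deep',78,(360,510,-510,-340)),('low',40,(515,660,-510,-340))):
        m=(C[...,0]>x0)&(C[...,0]<x1)&(C[...,1]>y0)&(C[...,1]<y1)&(C[...,2]>zz-13)&(C[...,2]<zz+5)
        P=C[m]; P=P[(P[:,2]>zz-10)];print(n,nm,len(P),cv2.minAreaRect(P[:,:2].astype(np.float32)),np.percentile(P[:,2],[50,95]))
goal(682,-247.5,110,95)"
```

```text
top face 494 [  0.7 -20.9 165.9] ((-0.08805084228515625, -20.190881729125977), (96.11263275146484, 53.44770431518555), 1.2840862274169922)
[ 681.2 -247.9] [100.3  36.8] 5.0
top0 deep 253 ((434.9317321777344, -425.6639709472656), (143.21080017089844, 131.24905395507812), 88.41012573242188) [75.3676548  79.66606003]
top0 low 280 ((584.2066650390625, -415.27203369140625), (131.6743621826172, 143.35118103027344), 1.6479419469833374) [38.98027042 43.52149503]
scene0 deep 407 ((436.15130615234375, -425.893310546875), (141.5731658935547, 133.70849609375), 88.79663848876953) [74.83192182 78.94852056]
scene0 low 428 ((582.4625244140625, -415.4456787109375), (133.0936279296875, 142.5037078857422), 1.0230909585952759) [39.16182559 43.70411882]
36.42 [508.9  73.3 233.7] x [-0.998  0.063 -0.028] z [-0.063 -0.998 -0.006] gap 85.0 F [-1.1 -8.1 -1.7] q [  26.   16.  -44.  109.   13.   58. -117.]
jaw now -93.6 delta 8.6
MOVE [-189.3  127.4  310. ] turn -0.15 dist 385
```

View pics/s11c.png

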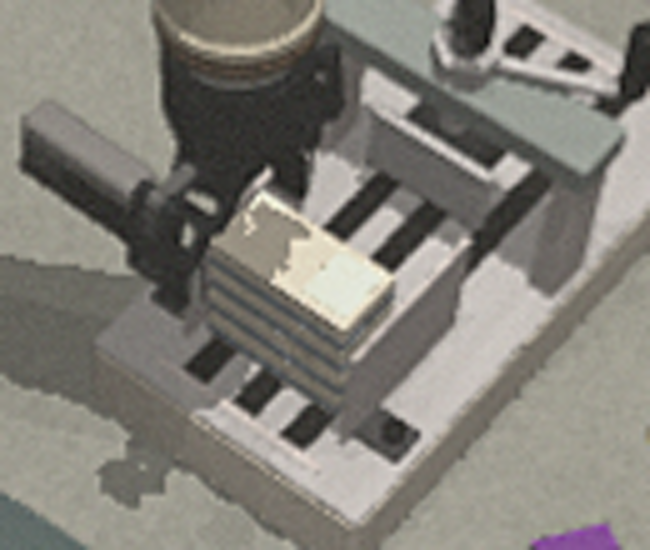

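Emit:
{"name": "servo_tool", "arguments": {
  "rows": [-24,0,40,-0.06,85,-48,0,80,-0.12,85,-72,0,120,-0.15,85,-96,0,160,-0.15,85,-120,10,200,-0.15,85]
}}

```text
time_s: 36.83
position: [601.8, -105.9, 231.4]
eef_rot: [[-0.996, 0.031, 0.086], [-0.086, 0.003, -0.996], [-0.031, -1.0, -0.0]]
contact_force: [1.0, 0.6, -0.3]
finger_gap: 85.0
```

```bash
python3 -c "
from h import *
goal(681.7,-247.6,100,95)"
```

```text
36.83 [ 601.8 -105.9  231.4] x [-0.996 -0.086 -0.031] z [ 0.086 -0.996 -0.   ] gap 85.0 F [ 1.   0.6 -0.3] q [ 37.  26. -39.  96.  18.  62. -92.]
jaw now -85.1 delta 0.1
MOVE [-63.2 133.4 148. ] turn -0.001 dist 209
```

Emit:
{"name": "servo_tool", "arguments": {
  "rows": [-16,0,38,0,85,-32,10,76,0,85,-48,20,112,0,85,-63,50,148,0,85,-63,90,148,0,85]
}}

```text
time_s: 37.25
position: [683.8, -257.2, 151.1]
eef_rot: [[-0.996, 0.04, 0.077], [-0.077, -0.005, -0.997], [-0.04, -0.999, 0.008]]
contact_force: [1.1, -1.1, -0.0]
finger_gap: 84.9
```

```bash
python3 -c "
from h import *
goal(681.7,-247.6,45,95)"
```

```text
37.25 [ 683.8 -257.2  151.1] x [-0.996 -0.077 -0.04 ] z [ 0.077 -0.997  0.008] gap 84.9 F [ 1.1 -1.1 -0. ] q [ 40.  42. -34.  82.  25.  61. -83.]
jaw now -85.6 delta 0.6
MOVE [  5.6 105.9 -10.6] turn -0.01 dist 107
```

Emit:
{"name": "servo_tool", "arguments": {
  "rows": [6,0,-10,0,85,6,35,-10,-0.01,85,6,75,-10,-0.01,85,6,106,-10,-0.01,85,6,106,-10,-0.01,85]
}}

```text
time_s: 37.67
position: [676.1, -246.4, 37.9]
eef_rot: [[-0.996, 0.029, 0.087], [-0.088, -0.001, -0.996], [-0.029, -1.0, 0.004]]
contact_force: [-2.0, -0.8, -1.2]
finger_gap: 85.0
```

```bash
python3 -c "
from h import *
goal(681.7,-247.6,10,95)"
```

```text
37.67 [ 676.1 -246.4   37.9] x [-0.996 -0.088 -0.029] z [ 0.087 -0.996  0.004] gap 85.0 F [-2.  -0.8 -1.2] q [ 38.  49. -31.  86.  28.  52. -86.]
jaw now -85.0 delta -0.0
MOVE [-4.7 28.1  1.5] turn 0.0 dist 29
```

Emit:
{"name": "servo_tool", "arguments": {
  "rows": [-5,28,1,0,85,-5,28,1,0,85,-5,28,1,0,85,-5,28,1,0,30,-5,28,1,0,30]
}}

```text
time_s: 38.08
position: [684.0, -247.5, 13.8]
eef_rot: [[-0.996, 0.034, 0.087], [-0.087, -0.003, -0.996], [-0.034, -0.999, 0.006]]
contact_force: [-0.1, -0.0, 1.1]
finger_gap: 63.5
```

Emit:
{"name": "servo_tool", "arguments": {
  "rows": [0,0,0,0,30,0,0,0,0,30,0,0,0,0,30,0,0,0,0,30,0,-35,0,0,30]
}}

```text
time_s: 38.5
position: [678.2, -246.5, 43.1]
eef_rot: [[-0.996, 0.024, 0.087], [-0.088, 0.0, -0.996], [-0.024, -1.0, 0.002]]
contact_force: [-1.0, 0.2, -2.7]
finger_gap: 34.8
```

```bash
python3 -c "
from h import *
goal(583.3,-415.4,100,91.3)"
```

```text
38.5 [ 678.2 -246.5   43.1] x [-0.996 -0.088 -0.024] z [ 0.087 -0.996  0.002] gap 34.8 F [-1.   0.2 -2.7] q [ 38.  48. -31.  85.  28.  53. -86.]
jaw now -85.0 delta -3.7
MOVE [107.9 -59.2 160. ] turn 0.065 dist 202
```

Emit:
{"name": "servo_tool", "arguments": {
  "rows": [0,-40,0,0,30,20,-75,20,0.03,30,45,-80,55,0.065,30,75,-75,95,0.065,30,95,-70,130,0.065,30]
}}

```text
time_s: 38.92
position: [598.4, -375.5, 115.4]
eef_rot: [[-0.999, 0.027, 0.024], [-0.024, -0.003, -1.0], [-0.027, -1.0, 0.003]]
contact_force: [0.1, -0.2, -1.6]
finger_gap: 34.8
```

Emit:
{"name": "servo_tool", "arguments": {
  "rows": [12,0,30,0,30,12,0,30,0,30,12,0,30,0,30]
}}

```text
time_s: 39.17
position: [584.7, -410.4, 115.5]
eef_rot: [[-0.999, 0.026, 0.017], [-0.018, -0.005, -1.0], [-0.026, -1.0, 0.006]]
contact_force: [0.5, 0.8, -1.3]
finger_gap: 35.2
```

```bash
python3 -c "
from h import *
goal(583.3,-415.4,25,91.3)"
```

```text
39.17 [ 584.7 -410.4  115.5] x [-0.999 -0.018 -0.026] z [ 0.017 -1.     0.006] gap 35.2 F [ 0.5  0.8 -1.3] q [ 54.  43. -32.  85.  24.  58. -73.]
jaw now -89.0 delta 0.3
MOVE [ 3.8 90.4  4.4] turn -0.005 dist 91
```

Emit:
{"name": "servo_tool", "arguments": {
  "rows": [4,0,5,0,30,4,30,5,0,30,4,55,5,0,30,4,55,5,0,30]
}}

```text
time_s: 39.5
position: [579.4, -412.4, 55.2]
eef_rot: [[-1.0, 0.02, 0.02], [-0.02, 0.0, -1.0], [-0.02, -1.0, 0.0]]
contact_force: [-1.5, 1.5, -2.3]
finger_gap: 35.0
```

```bash
python3 -c "
from h import *
s=snap('scene','s12');crop(s,120,300,300,420,4.4,'s12c')
goal(583.3,-415.4,17,91.3)"
```

```text
39.55 [ 580.5 -412.8   57.5] x [-1.    -0.02  -0.021] z [ 0.02  -1.     0.001] gap 34.8 F [-0.3  0.3 -0.6] q [ 53.  47. -30.  86.  26.  53. -74.]
jaw now -88.9 delta 0.2
MOVE [-1.8 40.5  2.6] turn -0.003 dist 41
```

View pics/s12c.png

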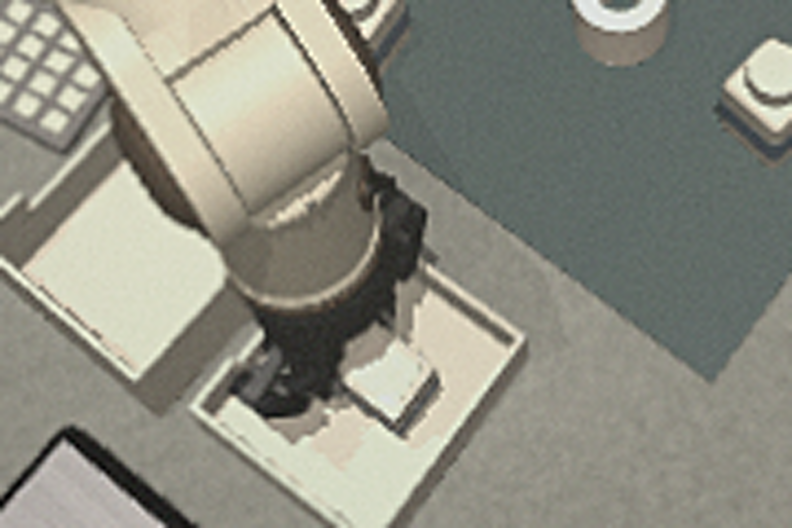

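Emit:
{"name": "servo_tool", "arguments": {
  "rows": [-1,25,2,0,30,-1,40,2,0,30,-1,40,2,0,30,-1,40,2,0,65,-1,40,2,0,65]
}}

```text
time_s: 39.97
position: [583.2, -414.5, 18.5]
eef_rot: [[-1.0, 0.022, 0.021], [-0.021, -0.001, -1.0], [-0.022, -1.0, 0.002]]
contact_force: [0.0, 0.3, 0.0]
finger_gap: 58.1
```

Emit:
{"name": "servo_tool", "arguments": {
  "rows": [0,0,0,0,65,0,-35,0,0,65,0,-75,0,0,65,0,-115,0,0,85,0,-150,0,0,85]
}}

```text
time_s: 40.38
position: [580.3, -414.4, 171.8]
eef_rot: [[-0.999, 0.024, 0.021], [-0.021, -0.002, -1.0], [-0.024, -1.0, 0.003]]
contact_force: [0.7, -1.4, 0.4]
finger_gap: 84.7
```

Emit:
{"name": "servo_tool", "arguments": {
  "rows": [0,0,-40,0,85,0,0,-80,0,85,-10,0,-120,0,85,-20,0,-150,0,85,-20,0,-150,0,85]
}}

```text
time_s: 40.8
position: [600.4, -253.2, 174.0]
eef_rot: [[-0.999, 0.028, 0.033], [-0.033, 0.003, -0.999], [-0.028, -1.0, -0.002]]
contact_force: [0.2, 1.4, 0.3]
finger_gap: 85.0
```

```bash
cat >> h.py <<'E'
def find(s,uv,z,th=140):
    g=s['frame'].min(2).astype(int); m=(g>th).astype(np.uint8)
    k,l,st,ce=cv2.connectedComponentsWithStats(m)
    c,_=cv2.findContours((l==l[uv[1],uv[0]]).astype(np.uint8),cv2.RETR_EXTERNAL,cv2.CHAIN_APPROX_NONE)
    c=max(c,key=cv2.contourArea).reshape(-1,2)
    r=cv2.minAreaRect(plane(s,c,z)[:,:2].astype(np.float32)); print(np.round(r[0],1),np.round(r[1],1),round(r[2],1))
def cap(s,near,z=89):
    C=cloud(s); m=(np.hypot(C[...,0]-near[0],C[...,1]-near[1])<60)&(C[...,2]>82)&(C[...,2]<102)
    P=C[m]; print('cap',len(P),P.mean(0).round(1),'mid',((P[:,:2].max(0)+P[:,:2].min(0))/2).round(1))
    m=(np.hypot(C[...,0]-near[0],C[...,1]-near[1])<60)&(C[...,2]>62)&(C[...,2]<82); P=C[m]; print('body',len(P),cv2.minAreaRect(P[:,:2].astype(np.float32)))
E
python3 -c "
from h import *
state()
s=snap('scene','s13');crop(s,120,280,340,420,3.6,'s13c')
t=snap('top','t13')
for q in (s,t,load('scene0.npz'),load('top0.npz')):
    cap(q,(676,-148));cap(q,(446,-256))
"
```

```text
40.8 [ 600.4 -253.2  174. ] x [-0.999 -0.033 -0.028] z [ 0.033 -0.999 -0.002] gap 85.0 F [0.2 1.4 0.3] q [ 46.  34. -36.  93.  22.  59. -84.]
cap 136 [ 677.8 -148.9   90.9] mid [ 677.  -148.6]
body 167 ((676.1895751953125, -148.59388732910156), (46.33670425415039, 47.11676025390625), 84.01457977294922)
cap 132 [ 444.2 -256.7   90.4] mid [ 442.4 -256.3]
body 153 ((443.2705078125, -256.2626037597656), (46.60498046875, 47.171348571777344), 5.607438564300537)
cap 96 [ 676.6 -145.7   91.6] mid [ 676.1 -145.9]
body 116 ((677.1821899414062, -146.11219787597656), (46.26426315307617, 45.96143341064453), 81.57131958007812)
cap 90 [ 442.5 -254.3   91.4] mid [ 442.6 -254.8]
body 118 ((441.8316955566406, -254.79531860351562), (45.5444221496582, 44.12168884277344), 6.326056957244873)
cap 138 [ 677.9 -149.    90.9] mid [ 677.1 -148. ]
body 166 ((676.9681396484375, -147.55059814453125), (47.57541275024414, 46.56698989868164), 84.48546600341797)
cap 133 [ 444.2 -257.    90.6] mid [ 443.5 -255.9]
body 149 ((443.9075927734375, -256.8415222167969), (46.85908126831055, 46.600215911865234), 6.177158355712891)
cap 98 [ 676.3 -145.8   91.4] mid [ 676.6 -145.8]
body 114 ((677.056884765625, -146.11134338378906), (45.5472412109375, 47.95124816894531), 82.35588073730469)
cap 93 [ 442.4 -253.9   91.2] mid [ 442.7 -254.9]
body 113 ((441.7972106933594, -254.67263793945312), (45.80865478515625, 44.29622268676758), 4.298598289489746)
```

View pics/s13c.png

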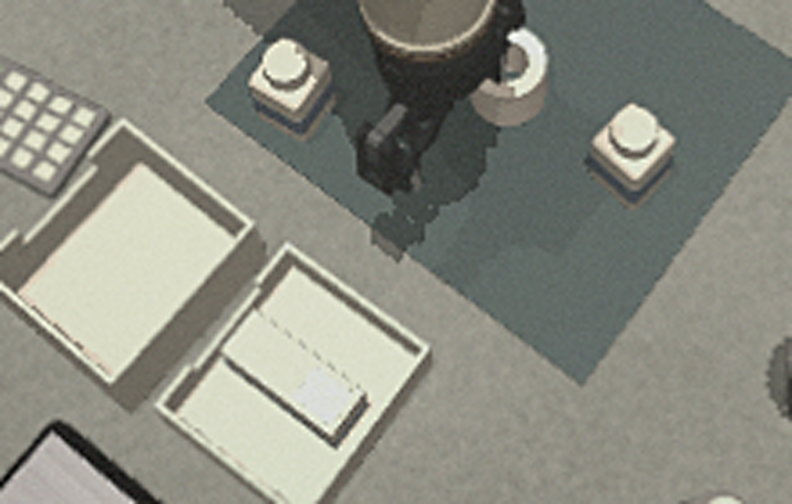

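View pics/t13.png

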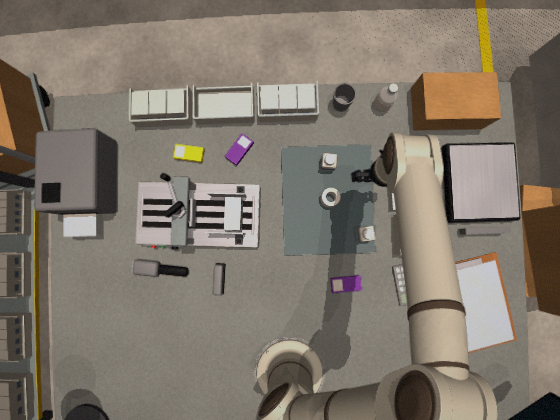

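```bash
python3 -c "
from h import *
goal(676.8,-147.3,180,-7)"
```

```text
40.9 [ 598.2 -261.7  173.1] x [-0.999 -0.025 -0.025] z [ 0.025 -1.     0.003] gap 84.9 F [0.5 0.1 0.8] q [ 46.  34. -35.  92.  22.  59. -84.]
jaw now -88.5 delta 81.5
MOVE [ -81.6   -5.2 -112.3] turn -1.423 dist 139
```

Emit:
{"name": "servo_tool", "arguments": {
  "rows": [-20,-5,-25,-0.12,85,-40,-5,-50,-0.24,85,-60,-5,-80,-0.36,85,-82,-5,-112,-0.48,85,-82,-5,-112,-0.6,85]
}}

```text
time_s: 41.32
position: [680.8, -138.6, 181.1]
eef_rot: [[-0.802, 0.029, 0.596], [-0.597, 0.004, -0.803], [-0.026, -1.0, 0.015]]
contact_force: [0.6, 2.4, 0.5]
finger_gap: 84.7
```

Emit:
{"name": "servo_tool", "arguments": {
  "rows": [0,0,0,-0.12,85,0,0,0,-0.24,85,0,0,0,-0.36,85,0,0,0,-0.48,85,0,0,0,-0.6,85]
}}

```text
time_s: 41.73
position: [680.6, -141.5, 180.9]
eef_rot: [[-0.323, 0.029, 0.946], [-0.946, 0.002, -0.323], [-0.011, -1.0, 0.027]]
contact_force: [-0.1, 0.0, -0.5]
finger_gap: 85.2
```

```bash
python3 -c "
from h import *
goal(676.8,-147.3,130,-7)"
```

```text
41.73 [ 680.6 -141.5  180.9] x [-0.323 -0.946 -0.011] z [ 0.946 -0.323  0.027] gap 85.2 F [-0.1  0.  -0.5] q [ 42.  42. -50.  85.  34.  67. -33.]
jaw now -18.9 delta 11.9
MOVE [ 7.3 50.8 -3.1] turn -0.207 dist 51
```

Emit:
{"name": "servo_tool", "arguments": {
  "rows": [7,0,-3,-0.12,85,7,20,-3,-0.2,85,7,45,-3,-0.2,85,7,45,-3,-0.2,85]
}}

```text
time_s: 42.07
position: [673.4, -150.5, 130.6]
eef_rot: [[-0.132, 0.021, 0.991], [-0.991, 0.001, -0.132], [-0.004, -1.0, 0.021]]
contact_force: [-1.7, -0.8, -1.3]
finger_gap: 85.0
```

```bash
python3 -c "
from h import *
goal(676.8,-147.3,36,-7)"
```

```text
42.07 [ 673.4 -150.5  130.6] x [-0.132 -0.991 -0.004] z [ 0.991 -0.132  0.021] gap 85.0 F [-1.7 -0.8 -1.3] q [ 43.  46. -51.  88.  38.  63. -24.]
jaw now -7.6 delta 0.6
MOVE [-3.2 94.7  1. ] turn -0.01 dist 95
```

Emit:
{"name": "servo_tool", "arguments": {
  "rows": [-3,30,2,-0.01,85,-3,65,2,-0.01,85,-3,94,2,-0.01,85,-3,94,2,-0.01,85,-3,94,2,-0.01,85]
}}

```text
time_s: 42.48
position: [676.7, -148.8, 35.9]
eef_rot: [[-0.124, 0.018, 0.992], [-0.992, 0.002, -0.124], [-0.004, -1.0, 0.018]]
contact_force: [-0.4, -0.1, 0.9]
finger_gap: 85.3
```

```bash
python3 -c "
from h import *
goal(676.8,-147.3,36,-7)"
```

```text
42.48 [ 676.7 -148.8   35.9] x [-0.124 -0.992 -0.004] z [ 0.992 -0.124  0.018] gap 85.3 F [-0.4 -0.1  0.9] q [ 40.  52. -46.  89.  43.  56. -26.]
jaw now -7.1 delta 0.1
MOVE [-1.5 -0.1 -0. ] turn -0.002 dist 1
```

Emit:
{"name": "servo_tool", "arguments": {
  "rows": [0,0,0,0,40,0,0,0,0,40,0,0,0,0,40,0,0,0,0,40,0,0,0,0,40]
}}

```text
time_s: 42.9
position: [678.4, -149.2, 38.8]
eef_rot: [[-0.124, 0.022, 0.992], [-0.992, 0.0, -0.124], [-0.003, -1.0, 0.022]]
contact_force: [-0.4, -0.4, 6.9]
finger_gap: 44.8
```

Emit:
{"name": "servo_tool", "arguments": {
  "rows": [0,0,0,0,40,0,-35,0,0,40,0,-75,0,0,40,0,-115,0,0,40,0,-130,0,0,40]
}}

```text
time_s: 43.32
position: [678.5, -148.7, 175.7]
eef_rot: [[-0.124, 0.03, 0.992], [-0.992, -0.001, -0.124], [-0.003, -1.0, 0.03]]
contact_force: [0.0, -0.1, -0.0]
finger_gap: 45.2
```

```bash
python3 -c "
from h import *
goal(435.5,-458,170,0)"
```

```text
43.32 [ 678.5 -148.7  175.7] x [-0.124 -0.992 -0.003] z [ 0.992 -0.124  0.03 ] gap 45.2 F [ 0.  -0.1 -0. ] q [ 43.  44. -52.  86.  36.  67. -22.]
jaw now -7.1 delta 7.1
MOVE [ 337.1   -1.5 -202.9] turn -0.124 dist 393
```

Emit:
{"name": "servo_tool", "arguments": {
  "rows": [35,0,-21,-0.06,40,70,0,-42,-0.12,40,105,0,-63,-0.12,40,140,0,-84,-0.12,40,175,0,-105,-0.12,40]
}}

```text
time_s: 43.73
position: [551.3, -310.6, 172.3]
eef_rot: [[-0.004, 0.03, 1.0], [-1.0, -0.002, -0.004], [0.001, -1.0, 0.03]]
contact_force: [-0.1, -1.0, -1.1]
finger_gap: 45.0
```

```bash
python3 -c "
from h import *
goal(435.5,-458,170,0)"
```

```text
43.73 [ 551.3 -310.6  172.3] x [-0.004 -1.     0.001] z [ 1.    -0.004  0.03 ] gap 45.0 F [-0.1 -1.  -1.1] q [ 66.  39. -56.  95.  36.  63.  -0.]
jaw now -0.2 delta 0.2
MOVE [ 147.8   -1.  -115.2] turn -0.004 dist 187
```

Emit:
{"name": "servo_tool", "arguments": {
  "rows": [30,0,-23,0,40,60,0,-47,0,40,90,0,-70,0,40,120,0,-93,0,40,147,0,-115,0,40]
}}

```text
time_s: 44.15
position: [433.8, -459.4, 169.3]
eef_rot: [[-0.005, 0.03, 1.0], [-1.0, -0.003, -0.005], [0.003, -1.0, 0.03]]
contact_force: [0.0, -0.5, -1.4]
finger_gap: 44.7
```

Emit:
{"name": "servo_tool", "arguments": {
  "rows": [0,0,0,0,40,0,0,0,0,40]
}}

```text
time_s: 44.32
position: [430.6, -462.8, 168.9]
eef_rot: [[-0.012, 0.029, 1.0], [-1.0, -0.004, -0.012], [0.004, -1.0, 0.029]]
contact_force: [-0.2, 0.7, -1.1]
finger_gap: 45.2
```

```bash
python3 -c "
from h import *
s=snap('scene','s14');crop(s,60,260,300,420,3.3,'s14c')
goal(435.5,-458,40,0)"
```

```text
44.37 [ 432.8 -460.2  169.3] x [-0.008 -1.     0.003] z [ 1.    -0.008  0.03 ] gap 45.3 F [ 0.4  1.4 -0.7] q [ 84.  40. -56.  95.  36.  63.  17.]
jaw now -0.4 delta 0.4
MOVE [ -2.6 129.3  -1.2] turn -0.008 dist 129
```

View pics/s14c.png

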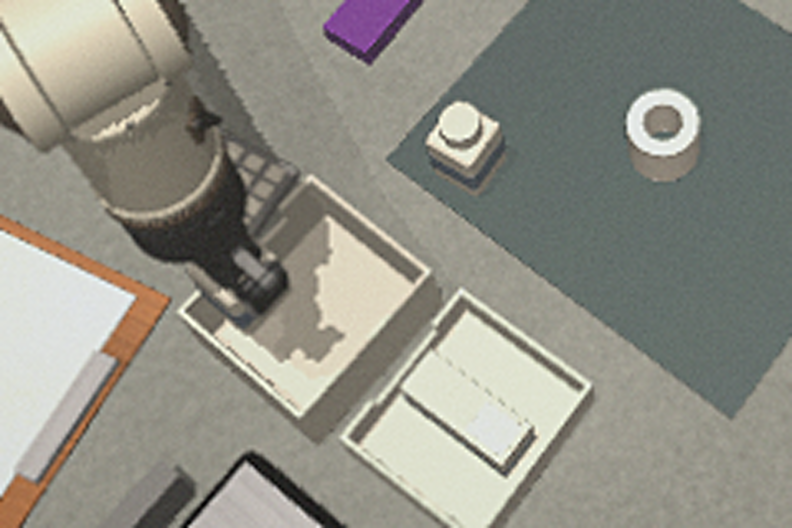

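Emit:
{"name": "servo_tool", "arguments": {
  "rows": [-2,30,0,0,40,-2,65,-1,0,40,-2,90,-1,0,40,-2,90,-1,0,40]
}}

```text
time_s: 44.7
position: [433.1, -453.9, 74.4]
eef_rot: [[-0.004, 0.025, 1.0], [-1.0, 0.004, -0.004], [-0.004, -1.0, 0.025]]
contact_force: [-0.4, 0.4, -0.9]
finger_gap: 45.2
```

```bash
python3 -c "
from h import *
goal(436,-458,42,0)"
```

```text
44.7 [ 433.1 -453.9   74.4] x [-0.004 -1.    -0.004] z [ 1.    -0.004  0.025] gap 45.2 F [-0.4  0.4 -0.9] q [ 80.  46. -51.  99.  41.  55.  13.]
jaw now -0.2 delta 0.2
MOVE [ 4.2 32.5  2.1] turn -0.004 dist 33
```

Emit:
{"name": "servo_tool", "arguments": {
  "rows": [4,18,2,0,40,4,32,2,0,40,4,32,2,0,40,4,32,2,0,40]
}}

```text
time_s: 45.03
position: [436.6, -456.8, 42.9]
eef_rot: [[-0.003, 0.025, 1.0], [-1.0, 0.005, -0.003], [-0.005, -1.0, 0.025]]
contact_force: [-0.0, 0.1, -0.7]
finger_gap: 45.2
```

Emit:
{"name": "servo_tool", "arguments": {
  "rows": [0,0,0,0,60,0,0,0,0,60,0,0,0,0,60,0,-35,0,0,60,0,-75,0,0,60]
}}

```text
time_s: 45.45
position: [432.8, -455.8, 116.5]
eef_rot: [[-0.003, 0.021, 1.0], [-1.0, 0.009, -0.003], [-0.009, -1.0, 0.021]]
contact_force: [0.1, -1.3, 0.3]
finger_gap: 60.0
```

Emit:
{"name": "servo_tool", "arguments": {
  "rows": [0,-30,0,0,85,-35,-60,0,0,85,-75,-70,0,0,85,-115,-70,0,0,85,-150,-70,0,0,85]
}}

```text
time_s: 45.87
position: [432.4, -304.7, 189.8]
eef_rot: [[-0.003, 0.023, 1.0], [-1.0, 0.006, -0.003], [-0.006, -1.0, 0.023]]
contact_force: [0.6, 0.9, 0.4]
finger_gap: 85.1
```

```bash
python3 -c "
from h import *
goal(442.8,-255.6,140,5.6)
s=snap('scene','s15');crop(s,60,260,300,420,3.3,'s15c');cap(s,(443,-256))"
```

```text
45.87 [ 432.4 -304.7  189.8] x [-0.003 -1.    -0.006] z [ 1.    -0.003  0.023] gap 85.1 F [0.6 0.9 0.4] q [ 82.  30. -63. 109.  30.  59.   7.]
jaw now -0.2 delta 5.8
MOVE [-48.8  50.3   9.1] turn -0.1 dist 71
cap 97 [ 448.2 -256.8   89.9] mid [ 445.8 -255.8]
body 140 ((445.3854064941406, -256.0768737792969), (43.3081169128418, 46.36307907104492), 5.5109333992004395)
```

View pics/s15c.png

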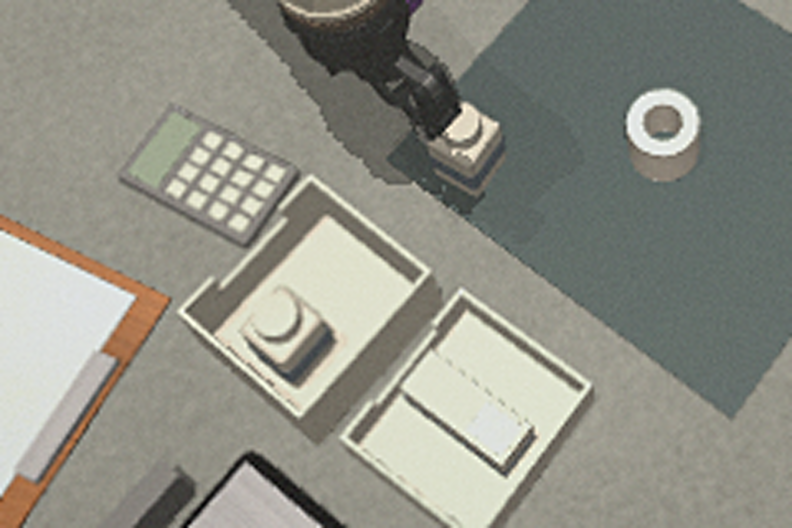

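Emit:
{"name": "servo_tool", "arguments": {
  "rows": [-25,0,9,-0.1,85,-49,10,10,-0.1,85,-49,45,10,-0.1,85,-49,50,10,-0.1,85]
}}

```text
time_s: 46.25
position: [441.4, -244.3, 137.9]
eef_rot: [[0.11, 0.018, 0.994], [-0.994, 0.011, 0.11], [-0.009, -1.0, 0.019]]
contact_force: [-1.7, -0.5, 0.1]
finger_gap: 84.9
```

```bash
python3 -c "
from h import *
goal(443,-255.6,36,5.6)"
```

```text
46.25 [ 441.4 -244.3  137.9] x [ 0.11  -0.994 -0.009] z [0.994 0.11  0.019] gap 84.9 F [-1.7 -0.5  0.1] q [ 75.  32. -61. 114.  34.  54.   3.]
jaw now 6.3 delta -0.7
MOVE [ 12.3 101.7  -1.6] turn 0.012 dist 102
```

Emit:
{"name": "servo_tool", "arguments": {
  "rows": [12,0,-1,0.01,85,12,35,-1,0.01,85,12,75,-1,0.01,85,12,101,-1,0.01,85,12,101,-1,0.01,85]
}}

```text
time_s: 46.67
position: [440.4, -256.4, 33.2]
eef_rot: [[0.097, 0.012, 0.995], [-0.995, 0.014, 0.097], [-0.012, -1.0, 0.013]]
contact_force: [-0.7, -0.1, 0.4]
finger_gap: 85.1
```

```bash
python3 -c "
from h import *
goal(443,-255.6,36,5.6)"
```

```text
46.67 [ 440.4 -256.4   33.2] x [ 0.097 -0.995 -0.012] z [0.995 0.097 0.013] gap 85.1 F [-0.7 -0.1  0.4] q [ 68.  41. -51. 116.  45.  45.  -4.]
jaw now 5.5 delta 0.1
MOVE [-0.6 -2.8  2.7] turn -0.001 dist 4
```

Emit:
{"name": "servo_tool", "arguments": {
  "rows": [0,-3,2,0,40,0,-3,2,0,40,0,-3,2,0,40,0,-3,2,0,40,0,-3,2,0,40]
}}

```text
time_s: 47.08
position: [444.1, -257.7, 38.7]
eef_rot: [[0.096, 0.015, 0.995], [-0.995, 0.011, 0.096], [-0.009, -1.0, 0.016]]
contact_force: [0.6, 0.0, 6.6]
finger_gap: 45.4
```

Emit:
{"name": "servo_tool", "arguments": {
  "rows": [0,0,0,0,40,0,-35,0,0,40,0,-75,0,0,40,0,-115,0,0,40,0,-130,0,0,40]
}}

```text
time_s: 47.5
position: [445.0, -259.7, 174.3]
eef_rot: [[0.097, 0.021, 0.995], [-0.995, 0.006, 0.097], [-0.004, -1.0, 0.021]]
contact_force: [0.8, 0.1, -0.3]
finger_gap: 45.1
```

```bash
python3 -c "
from h import *
s=load('s15.npz');cap(s,(434,-456)) if 0 else None
C=cloud(s);m=(abs(C[...,0]-435)<55)&(abs(C[...,1]+425)<60)&(C[...,2]>82)&(C[...,2]<100);P=C[m];print(P.mean(0))
goal(436,-393,170,0)"
```

```text
[ 437.08991543 -456.4733223    90.8816722 ]
47.5 [ 445.  -259.7  174.3] x [ 0.097 -0.995 -0.004] z [0.995 0.097 0.021] gap 45.1 F [ 0.8  0.1 -0.3] q [ 78.  30. -63. 111.  31.  57.   6.]
jaw now 5.6 delta -5.6
MOVE [131.8   3.3 -22. ] turn 0.097 dist 134
```

Emit:
{"name": "servo_tool", "arguments": {
  "rows": [35,0,-6,0.05,40,70,0,-12,0.1,40,105,0,-18,0.1,40,132,0,-22,0.1,40,132,0,-22,0.1,40]
}}

```text
time_s: 47.92
position: [433.8, -401.4, 173.9]
eef_rot: [[-0.012, 0.021, 1.0], [-1.0, 0.002, -0.012], [-0.002, -1.0, 0.021]]
contact_force: [0.0, -0.6, -0.8]
finger_gap: 45.2
```

```bash
python3 -c "
from h import *
goal(436,-393,80,0)"
```

```text
47.92 [ 433.8 -401.4  173.9] x [-0.012 -1.    -0.002] z [ 1.    -0.012  0.021] gap 45.2 F [ 0.  -0.6 -0.8] q [ 82.  36. -58. 101.  34.  62.  13.]
jaw now -0.7 delta 0.7
MOVE [-8.2 94.   0.1] turn -0.012 dist 94
```

Emit:
{"name": "servo_tool", "arguments": {
  "rows": [-8,0,1,0,40,-8,10,1,-0.01,40,-8,40,1,-0.01,40,-8,40,1,-0.01,40]
}}

```text
time_s: 48.25
position: [433.3, -390.2, 130.0]
eef_rot: [[0.001, 0.016, 1.0], [-1.0, 0.006, 0.0], [-0.006, -1.0, 0.016]]
contact_force: [-1.2, 0.7, -2.4]
finger_gap: 45.0
```

```bash
python3 -c "
from h import *
goal(436,-393,75,0)"
```

```text
48.25 [ 433.3 -390.2  130. ] x [ 0.001 -1.    -0.006] z [1.    0.    0.016] gap 45.0 F [-1.2  0.7 -2.4] q [ 80.  39. -56. 103.  37.  58.  10.]
jaw now 0.0 delta -0.0
MOVE [ 3.1 55.   1.8] turn 0.0 dist 55
```

Emit:
{"name": "servo_tool", "arguments": {
  "rows": [3,20,2,0,40,3,50,2,0,40,3,75,2,0,40,3,86,2,0,40,3,86,2,0,40]
}}

```text
time_s: 48.67
position: [435.4, -390.3, 42.1]
eef_rot: [[0.003, 0.013, 1.0], [-1.0, 0.01, 0.002], [-0.01, -1.0, 0.013]]
contact_force: [0.0, -0.5, 0.2]
finger_gap: 45.2
```

```bash
python3 -c "
from h import *
goal(436,-393,43,0)"
```

```text
48.67 [ 435.4 -390.3   42.1] x [ 0.003 -1.    -0.01 ] z [1.    0.002 0.013] gap 45.2 F [ 0.  -0.5  0.2] q [ 76.  45. -50. 105.  43.  50.   6.]
jaw now 0.1 delta -0.1
MOVE [ 2.6 -0.9  0.6] turn 0.002 dist 3
```

Emit:
{"name": "servo_tool", "arguments": {
  "rows": [0,0,0,0,60,0,0,0,0,60,0,0,0,0,60,0,-35,0,0,60,0,-75,0,0,60]
}}

```text
time_s: 49.08
position: [433.0, -389.9, 116.7]
eef_rot: [[0.003, 0.01, 1.0], [-1.0, 0.013, 0.003], [-0.013, -1.0, 0.01]]
contact_force: [0.2, -0.5, 1.6]
finger_gap: 59.9
```

Emit:
{"name": "servo_tool", "arguments": {
  "rows": [0,-35,0,0,60,0,-75,0,0,60,0,-110,0,0,60,-40,-130,-30,0,60,-80,-140,-60,0,60]
}}

```text
time_s: 49.5
position: [386.5, -329.5, 256.0]
eef_rot: [[0.002, 0.016, 1.0], [-1.0, 0.009, 0.002], [-0.009, -1.0, 0.016]]
contact_force: [-0.3, 0.2, 0.8]
finger_gap: 60.1
```

Emit:
{"name": "servo_tool", "arguments": {
  "rows": [-40,0,0,0,60,-80,0,0,0,60,-120,0,0,0,60,-120,0,0,0,60,-120,0,0,0,60]
}}

```text
time_s: 49.92
position: [386.6, -207.8, 258.1]
eef_rot: [[0.006, 0.015, 1.0], [-1.0, 0.004, 0.006], [-0.004, -1.0, 0.015]]
contact_force: [0.0, -0.3, 0.1]
finger_gap: 59.8
```

```bash
python3 -c "
from h import *
state()
s=snap('scene','s16');t=snap('top','t16')
stack(s,166);stack(t,166)
y=0
for q in(s,t):
    C=cloud(q);F=feed(C)
    A=(q['frame'].max(2)<60)&(np.hypot(F[...,0],F[...,1]-128)<40)&(F[...,2]>225)&(F[...,2]<302);P=F[A];print('bar',np.histogram(P[:,2],bins=range(258,304,2))[0])
    B=(q['frame'].max(2)<60)&(F[...,0]>40)&(F[...,0]<120)&(F[...,1]>110)&(F[...,1]<230)&(F[...,2]>260)&(F[...,2]<275);P=F[B];m=P.mean(0);print('handle',len(P),m,np.arctan2(m[1]-128,m[0])-.35)
    m=(abs(C[...,0]-436)<60)&(abs(C[...,1]+425)<65)&(C[...,2]>84)&(C[...,2]<98);k,l,st,ce=cv2.connectedComponentsWithStats(m.astype(np.uint8))
    for i in range(1,k):
        if st[i,4]>30: print('cap',C[l==i].mean(0))
"
```

```text
49.92 [ 386.6 -207.8  258.1] x [ 0.006 -1.    -0.004] z [1.    0.006 0.015] gap 59.8 F [ 0.  -0.3  0.1] q [ 94.  13. -76. 115.  14.  61.  12.]
top face 504 [ 1.000e-01 -2.100e+01  1.659e+02] ((-3.0172653198242188, 2.2971229553222656), (99.6749267578125, 97.59542846679688), 1.519156575202942)
top face 545 [ -1.9 -18.5 166.6] ((3.095935821533203, -18.49909019470215), (102.74995422363281, 49.27033996582031), 1.4475646018981934)
bar [ 0  1  6  5  4  3 10 14 19 20  3  2  0  0  0  0  0  0  0  0  0  0]
handle 22 [ 90.52793909 158.46871515 263.9952597 ] -0.02534199143591992
cap [ 437.1011698  -388.21695886   92.17506343]
cap [ 437.32928498 -456.24449701   91.07481016]
bar [ 4  2  3  7  2  5  6 20 28 28 15  3  0  0  0  0  0  0  0  0  0  0]
handle 30 [ 87.54896078 159.73084535 265.46993378] -0.0022900828261938067
cap [ 434.79815782 -387.36204538   91.86302871]
cap [ 435.66361735 -452.30981602   92.40913811]
```

View pics/s16.png

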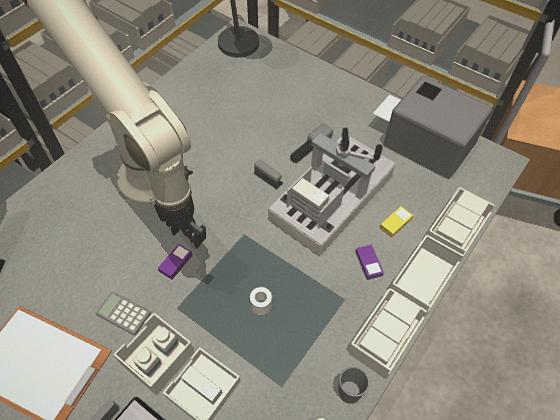

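View pics/t16.png

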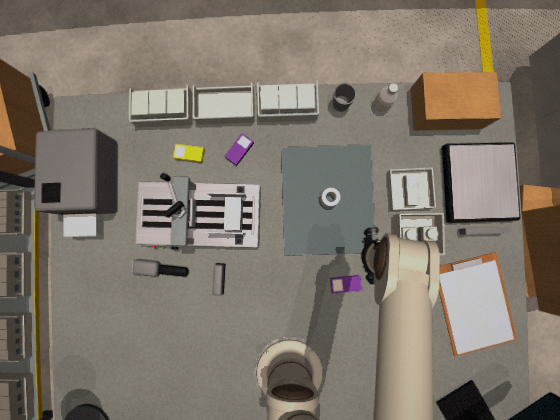

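```bash
python3 -c "
from rig import env
print(env.hand_in())"
```

```text
the job is handed in; nothing more can be done
None
```

The feeder is set up and loaded, both bins are filled, and the job was handed in at about 50 s with no verdict reported. No last check failed.

- **Gate and lock nut:** I slackened the nut by about 1.0 rad, turned the adjuster about 346° clockwise in three grasps, and tightened the nut until it pushed back against its stop. In the last pictures the gap works out at about 29.5 mm and the nut is within about 0.03 rad of tight.
- **Flat cartons:** All four that were there lie flat in one stack between the guides. The top one's middle is at about x -1, y -20 mm in the magazine and 96 mm above the deck, as four cartons should be.
- **Bins:** The one long carton lies in the low bin, and both bottles stand upright in the deep bin.
- **Left alone:** The label roll, stapler, scanner, calculator and the purple and yellow look-alikes look unmoved in the pictures. The arm ended clear of everything.

The two cameras disagreed by 2 to 4 mm on some positions, which is well inside the limits.

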